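# Clamp a corroded frame tube in the cam fixture

### The job

Take the corroded tube out of the white storage tray, lay it down on the foam pad and let go of it there, then take it again near its lug and lay it in the open cam fixture, plain end fully between the jaws and lug on the outboard rest. Let go, then turn the crank counter-clockwise until the follower drops off the cam's hump into its flat dwell, so that the jaw holds the tube and stays shut when you release the crank. Leave everything else on the bench where it is.

Things in the scene. Friction and masses are not known exactly. Their poses are not given: they have to be found in the camera images.
- specimen: Corroded dark-brown iron tube, loose, about 0.28 kg, 180 mm long, 30 mm in diameter, with a block-shaped lug 40 long x 46 wide x 30 mm high at one end (flush with the tube below and above). Origin: underside at mid length; x runs along the tube from lug end (-90 mm) to plain end (+90 mm), z up. The lug covers x = -90 to -50 mm.
- plain_end (a point): Centre of the plain end's face (tube axis, x = +90 mm, 15 mm above the underside).
- lug_end (a point): Centre of the lug's end face (tube axis, x = -90 mm, 15 mm above the underside).
- tray: White storage tray, fixed, 110 (x) x 70 mm; floor 20 mm above the table, side walls along x 54 mm apart, 8 mm thick, tops 54 mm high, ends open. Origin: centre of underside. The tube starts in it along x, mid length 40 mm to +x of the origin: lug between the walls, last 75 mm at the plain end sticking out free, 20 mm above the table. Lift straight up.
- pad: White foam sheet (rigid in effect), fixed on the bench, 200 (x) by 100 (y) by 6 mm thick. Origin: centre of the underside. The tube is put down on it.
- fixture: Grey hand-cranked cam fixture, fixed. Origin: the vertical camshaft's axis at table height, z up. Base plate x -62 to 62, y -55 to 150 mm. The jaws close along +y. The tube goes in along x, plain end to +x: plain end at about x = +40 mm (28 to 60), so mid length at x = -50 mm; fingers then have room on it from x = -90 to -45 mm, over a plate 6 mm high.
- jaw_seat (a point): Middle of the gap between the open jaws, on the jaw floor, 20 mm above the table: fixture x = 7.5, y = 108 mm. Jaws 75 mm long along x (-30 to +45 mm), tops 52 mm above the table; gap 40 mm: fixed jaw's face at y = 128, moving jaw's at y = 88 mm. Axes as the fixture's.
- rest_top (a point): Middle of the outboard rest's top, which carries the lug: 20 mm above the table, fixture x = -117.5, y = 106 mm; 25 mm along x, 60 mm along y.
- jaw: Aluminium moving jaw, 75 mm long, 30 mm high, carried on the follower by a spring (4 N/mm, 10 mm travel): presses the tube on the fixed jaw with about 16 N in the dwell. Origin at the fixture's origin when open; shifts along the fixture's y.
- follower_mark (a point): Middle of the top of the follower's steel cross plate, 49 mm above the table. In the fixture's frame its y is 64 mm with the jaw open, about 78 mm in the dwell and about 80.8 mm at the hump on either side of the dwell. A light spring (4 to 7 N) returns it.
- knob_mid (a point): Middle of the crank's upright black knob, which spins freely: 28 mm in diameter, 42 mm high, this point 97 mm above the table, 80 mm from the camshaft's axis. Crank arm's top 74, hub's top 78 mm high; the rest of the fixture is below 55 mm. The crank is fitted on its shaft at any angle within about 40 degrees either way, so the knob's direction does not tell where the cam stands.
- cam_hub (a point): Top of the crank's hub on the camshaft's axis, 78 mm high. Counter-clockwise from the start the crank is free for 0.1 to 1.3 rad, then resists with 1 to 5 N at the knob up to a hump; past it, it pulls forward as hard into the dwell, 0.4 rad after the hump and 1.6 to 2.8 rad from the start.
- cam_axis (a point): Camshaft's axis at table height. The dwell is self-centring: let go within 0.25 rad of its middle, the crank settles there. 0.4 rad past the middle is a second hump, beyond which the jaw opens again. Let go short of the first hump, the crank springs back. The shaft stops 1.6 rad past the dwell.
- brush: Bystander: flat brush lying between pad and tray. Leave it alone.
- jar: Bystander: white jar, 105 mm high, at the back. Leave it alone.
- dish: Bystander: white ceramic bowl, at the back. Leave it alone.
- card_roll: Bystander: cardboard roll standing upright, 110 mm high, 44 mm across, near the robot. Leave it alone.
- swab_box: Bystander: cardboard box 120 x 75 x 60 mm, left of the tray. Leave it alone.
- fragment: Bystander: shorter corroded tube fragment, about 120 mm long, lying at the back. Leave it alone.
- spatula: Bystander: spatula 180 mm long, lying near the robot. Leave it alone.
Mind the look-alikes: they are no part of the job. There is more than one size of the specimen; the job needs the smaller.

How it is judged:
By the outcome, as a careful person would: the job done as asked, in the order asked, and still so for the second after the job is handed in, with the robot touching nothing.
It also fails if it takes over 64 s, if anything falls off the work surface, if the arm or the gripper's body presses on something with over 40 N, if the wrist force passes 120 N, or if a joint passes its speed limit or range.

### The arm

A 6-joint arm with a two-finger parallel gripper is mounted at the origin on the work surface. World frame = base frame: x ahead of the robot, y to its left, z up, the work surface at z = 0. Lengths are in m, angles in degrees, forces in N, time in s.
With the tool pointing down it reaches from about 0.3 to 0.75 m from the base axis. Payload 8.5 kg.
Tool frame: the origin (TCP) lies between the finger pads; the fingertips stand 14 mm ahead of it and the grasp point (between the pads) lies 5 mm behind it; x points along the fingers, z is the direction in which the jaws open and shut, and the axes are right-handed (so a half turn about x gives the same grasp; the last joint's range is limited). The gripper opens to 85 mm and grips with 20 to 120 N. Pads are 22 mm wide; open, the fingers measure 114 mm over their backs; the gripper's body (76 mm by 85 mm) begins 54 mm behind the grasp point. The pads swing forward as they close: fully open they stand 13 mm farther back than shut.
Start: joints at [61.805, 21.807, 74.336, -0, 83.858, -12.336], TCP at [0.15, 0.529, 0.245] pointing down, gripper open.
Joint ranges: [-178.18, 178.18], [-50.72, 133.34], [12.68, 142.11], [-81.47, 261.47], [9.98, 163.14], [-165.26, 165.26]. Speed limits (degrees/s): [136.94, 136.94, 180, 180, 180, 180].

### API

Orientations are given as a 3x3 rotation matrix whose columns are the frame's x, y, z axes.
In Python, from rig import env gives the robot as it stands.
- The arm moves only by the shell command python3 -m jog 'ROWS' [FORCE]. ROWS is JSON, a list of rows, each a list of 5 numbers: the opening, from -1 (shut) to 1 (fully open), so that 0 is half open, then the shift along the tool's x, y, z in m, then the turn about the tool's x in rad. In form: [[claw, dx, dy, dz, yaw], ...]. A call has 1 to 20 rows; each row is the pose to reach, as a shift and turn from the pose commanded when the call began, along the tool's axes at that moment; what a row does not reach only later rows make up. A row lasts 1/10 s, in which the tool goes at most 50 mm and 8.59 degrees, less where a joint would pass 70% of its speed; a pose out of reach is approached as far as the arm can. A call with a gripper value outside its range is refused whole. The fingers move at their own pace and stop on an object; FORCE is the grip in N (left out, the last holds). Time passes only in rows, so rows that repeat a pose let the fingers close. It gives the time, the measured TCP pose, the force and the opening at its end, in the units of the state.
- env.observe(): the state, without advancing time (a new reading comes with each control period).
- env.get_image(name): name is "scene" or "side" or "wrist"; returns the picture (480x640x3 uint8, red, green, blue); there is no depth.
- env.camera_model(name): a dict with "fx", "fy", "cx", "cy" (pixels), "k1" (the pictures are not rectified: a ray, as slopes to the right and down, at radius r is drawn at 1 + k1 r^2 times it, then the intrinsics apply), "origin" and "orientation" of the camera in the world. Camera axes: x right, y up, looking along -z (the intrinsics and any distortion apply to the point x, -y, -z); pixel columns grow to the right and rows downward; lengths in m; the calibration is good to about 2 mm. A picture is of the moment at which its call begins: read the wrist's pose just before it. camera_model takes no time and is no camera call; for the wrist camera it gives the pose at the moment of the call.
- env.close_job(): hands the job in, once; it reports no verdict.
The state is a dict: "time_s": time; "q": joint angles; "qvel": joint speeds; "joint_efforts": joint torques, N m; "position": TCP position; "tool_rot": TCP orientation; "ft_force": force on the tool from outside, world axes, zero at the start; "wrist_torque": the same for the moment, N m; "grip_width": finger opening in m.
Only numpy, scipy, OpenCV 4.12 (cv2) and the standard library are available. Lean on these libraries where they do the work, as an engineer would, in place of code of your own. Each camera call takes 0.05 s, during which the arm holds its last target.

## Working session

There is one attempt and no reset: what is moved stays moved. The work goes in short steps, Python scripts to look and compute and a shell command to move; the robot and the scene stay as the last step left them, time stands still between calls to the robot, and variables do not carry over. Pictures are saved under pics/ and viewed, and the job is handed in when it is done.

```bash
ls; mkdir -p pics
cat > h.py <<'E'
import numpy as np, cv2
from rig import env
def snap(n,f):
    m=env.camera_model(n); im=env.get_image(n); cv2.imwrite('pics/'+f+'.png',im[:,:,::-1])
    import pickle; pickle.dump(m,open('pics/'+f+'.pkl','wb')); return im,m
def load(f):
    import pickle; return cv2.imread('pics/'+f+'.png')[:,:,::-1],pickle.load(open('pics/'+f+'.pkl','rb'))
def ray(m,u,v):
    K=np.array([[m['fx'],0,m['cx']],[0,m['fy'],m['cy']],[0,0,1.]])
    p=cv2.undistortPoints(np.array([[[u,v]]],float),K,np.array([m['k1'],0,0,0.]))[0,0]
    d=np.array(m['orientation'])@np.array([p[0],-p[1],-1.]); return np.array(m['origin']),d/np.linalg.norm(d)
def onz(m,u,v,z):
    o,d=ray(m,u,v); return o+d*(z-o[2])/d[2]
def tri(a,b):
    # two (m,u,v): midpoint and gap
    o1,d1=ray(*a);o2,d2=ray(*b)
    s=np.linalg.lstsq(np.stack([d1,-d2],1),o2-o1,rcond=None)[0]
    p,q=o1+s[0]*d1,o2+s[1]*d2; return (p+q)/2,np.linalg.norm(p-q)
def proj(m,P):
    c=np.array(m['orientation']).T@(np.array(P)-np.array(m['origin'])); x,y=c[0]/-c[2],-c[1]/-c[2]; k=1+m['k1']*(x*x+y*y)
    return np.array([m['fx']*x*k+m['cx'],m['fy']*y*k+m['cy']])
E
python3 - <<'E'
from h import *
for n in ['scene','side','wrist']:
    im,m=snap(n,n+'0'); print(n,m)
print(env.observe())
E
```

```text
pics
scene {'fx': 452.6500840662631, 'fy': 452.6500840662631, 'cx': 318.520610148145, 'cy': 248.33978366937902, 'k1': -0.08845798402127872, 'origin': array([ 0.97384451, -0.38089458,  0.84848464]), 'orientation': array([[ 0.76180598, -0.48464656,  0.42984806],
       [ 0.64774397,  0.5790077 , -0.49515436],
       [-0.00891048,  0.65564304,  0.75501841]])}
side {'fx': 568.5005432283377, 'fy': 568.5005432283377, 'cx': 316.97863977099894, 'cy': 234.41040159319908, 'k1': 0.02389762756700762, 'origin': array([-0.0600076 , -0.62918451,  1.12781319]), 'orientation': array([[ 0.78559241,  0.4477073 , -0.42708633],
       [-0.61863961,  0.58103763, -0.52884809],
       [ 0.01138408,  0.67967157,  0.73342822]])}
wrist {'fx': 409.9325245886097, 'fy': 409.9325245886097, 'cx': 313.8797229394066, 'cy': 236.11624970585066, 'k1': -0.060803207131114756, 'origin': array([0.08278858, 0.54829653, 0.37344231]), 'orientation': array([[ 0.27316531, -0.92559525, -0.26201937],
       [ 0.96196458,  0.26221186,  0.07660996],
       [-0.00220523, -0.27298054,  0.96201703]])}
{'time_s': 0.15, 'q': array([ 6.18047867e+01,  2.18315155e+01,  7.43712114e+01, -5.07457500e-04,
        8.38568495e+01, -1.23377575e+01]), 'qvel': array([-0.00787219, -0.07450985, -0.0823432 ,  0.10516838, -0.06974082,
        0.07012355]), 'joint_efforts': array([ 2.27654957e-03, -4.48631144e+01, -2.31347787e+01, -1.82047720e-04,
        3.76953263e-03,  1.43733490e-05]), 'position': array([0.1502117 , 0.5288846 , 0.24488029]), 'tool_rot': array([[-4.83522919e-04, -9.61944678e-01,  2.73243852e-01],
       [-9.20585183e-04,  2.73244196e-01,  9.61944261e-01],
       [-9.99999459e-01,  2.13577856e-04, -1.01767185e-03]]), 'ft_force': array([0.00209458, 0.2080938 , 0.1186234 ]), 'wrist_torque': array([-0.0850626 , -0.01874083,  0.04122689]), 'grip_width': 0.08507385548141252}
```

View pics/scene0.png

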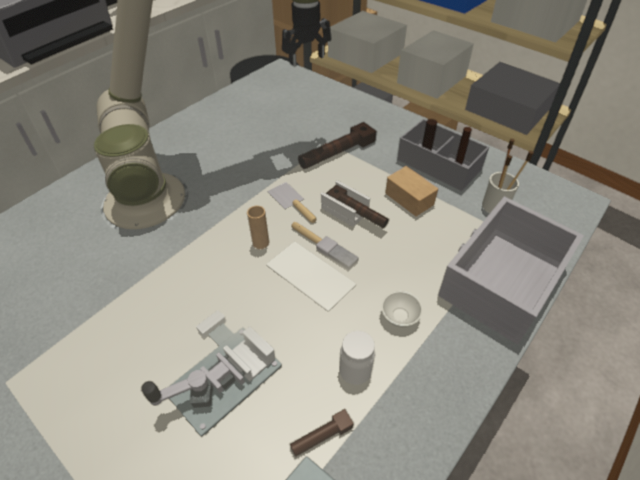

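View pics/side0.png

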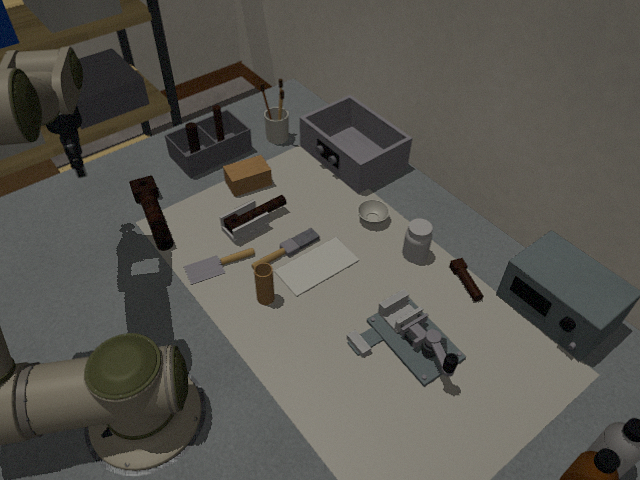

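View pics/wrist0.png

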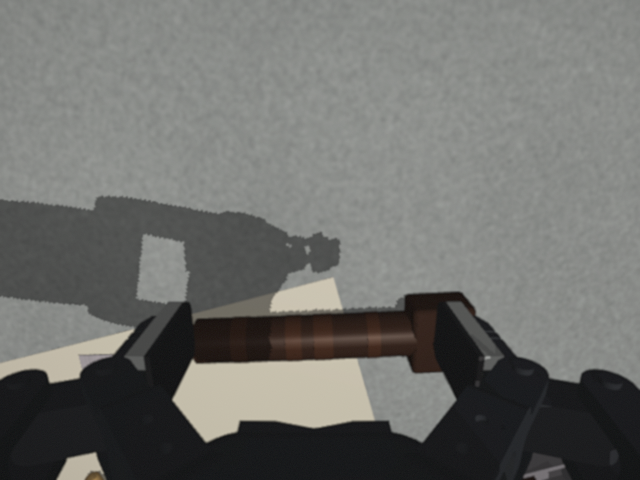

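Corroded tubes: scene (338,146), the large one on the bench under the gripper; scene (357,206), in the white tray with its plain end sticking out; and scene (322,433), the short fragment at the back. The dark rods in the grey bin are (430,135) and (463,145). The one in the white tray fits the description, and I'll confirm it in enlarged crops.

Run:
```python
from h import *
a,_=load('scene0');b,_=load('side0')
def crop(im,x,y,w,h,s): return cv2.resize(im[y:y+h,x:x+w],None,fx=s,fy=s,interpolation=cv2.INTER_CUBIC)
A=crop(a,300,160,100,75,8);B=crop(b,200,180,100,75,8)
cv2.imwrite('pics/cA.png',A[:,:,::-1]);cv2.imwrite('pics/cB.png',B[:,:,::-1])
cv2.imwrite('pics/cC.png',crop(a,130,300,160,140,4)[:,:,::-1]);cv2.imwrite('pics/cD.png',crop(b,335,280,140,110,5)[:,:,::-1])
```

```text
(no output)
```

View pics/cA.png

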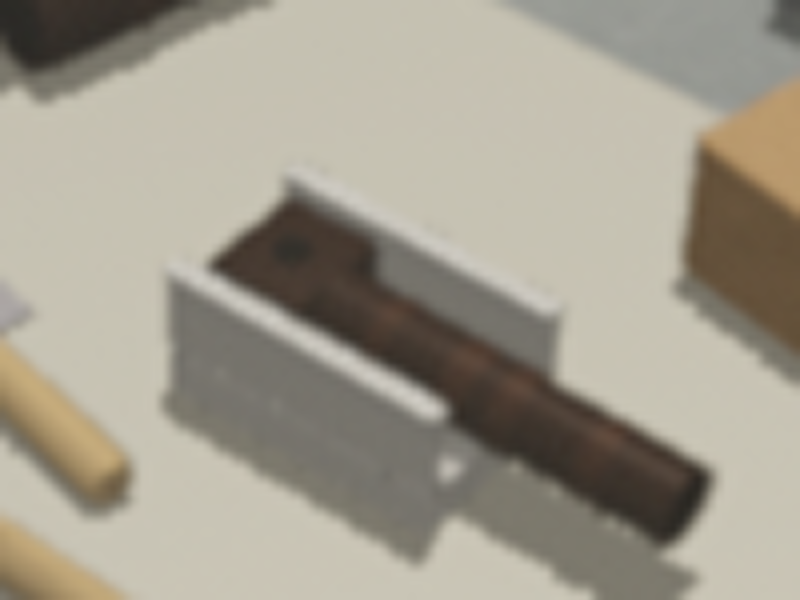

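View pics/cB.png

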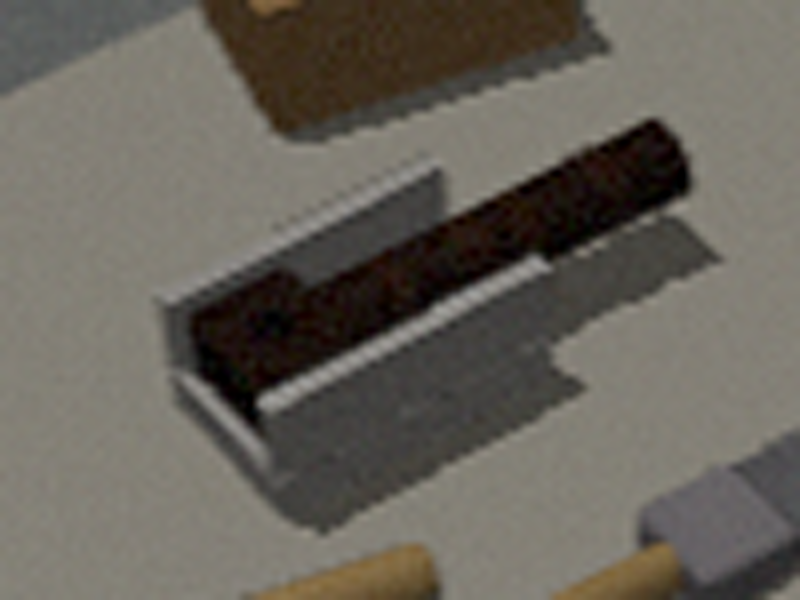

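View pics/cC.png

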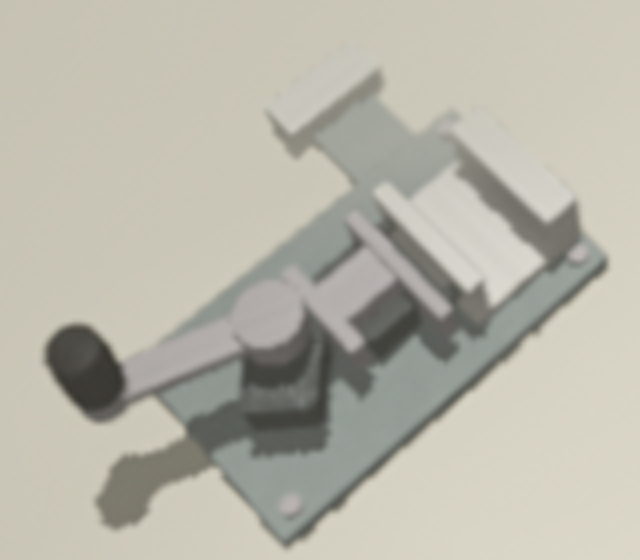

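View pics/cD.png

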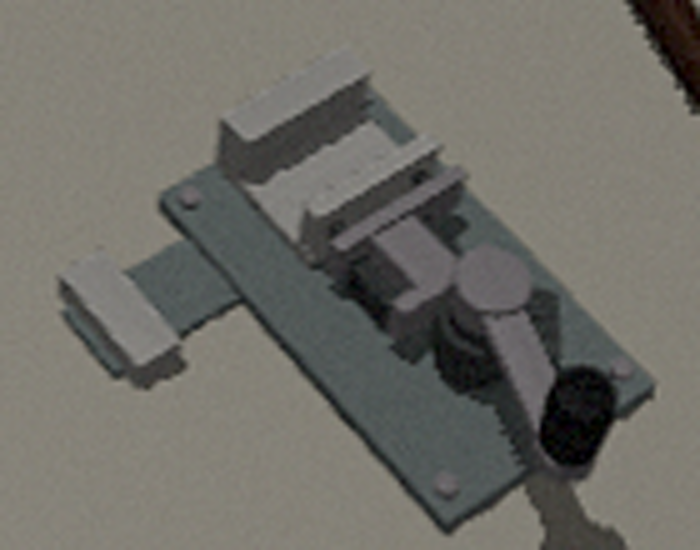

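The crops confirm it: one tube sits in the white tray with its lug (hole at scene ≈(336,191), side ≈(234,220)) between the walls, and its plain end sticks out towards scene (385,223). Next I triangulate the key points from the scene and side views.

Run:
```python
from h import *
_,ma=load('scene0');_,mb=load('side0')
def full(c,x0,y0,s): return ((c[0]+.5)/s-.5+x0,(c[1]+.5)/s-.5+y0)
def T(n,a,b,oa,ob):
    p,g=tri((ma,*full(a,*oa)),(mb,*full(b,*ob))); print(n,np.round(p*1000,1),'gap',round(g*1000,1))
A=(300,160,8);B=(200,180,8);C=(130,300,4);D=(335,280,5)
T('lughole',(290,248),(270,322),A,B)
T('plainTop~',(705,472),(655,120),A,B)
T('wallnear-lug',(175,265),(262,405),A,B);T('wallnear-plain',(445,410),(545,262),A,B)
T('wallfar-lug',(290,172),(165,298),A,B);T('wallfar-plain',(555,312),(440,165),A,B)
T('hub',(268,315),(493,277),C,D);T('knobtop',(78,350),(580,390),C,D)
T('rest a',(270,112),(60,278),C,D)
T('rest mid',(325,92),(122,310),C,D)
T('fix -x outer',(480,110),(220,122),C,D);T('fix -x inner',(455,130),(243,140),C,D)
T('fix +x outer',(578,200),(343,48),C,D);T('fix +x inner',(553,218),(370,75),C,D)
T('mov -x outer',(392,182),(305,208),C,D);T('mov -x inn',(375,190),(312,217),C,D)
T('mov +x outer',(485,285),(437,135),C,D)
T('screw +x-y',(290,503),(622,370),C,D);T('screw -x +y',(448,123),(188,198),C,D)
T('screw +x+y',(578,253),(0,0),C,D)
```

```text
lughole [424.7 323.7  51.2] gap 0.9
plainTop~ [585.5 330.4  45.6] gap 1.2
wallnear-lug [401.9 292.3  52.3] gap 0.7
wallnear-plain [511.8 291.7  53.5] gap 4.2
wallfar-lug [402.2 351.8  53.3] gap 0.2
wallfar-plain [510.7 352.1  52.3] gap 3.0
hub [ 567.7 -258.7   76.8] gap 0.2
knobtop [ 535.6 -330.2  111.8] gap 0.2
rest a [ 442.4 -148.9   26.1] gap 51.9
rest mid [ 458.6 -145.    14.3] gap 1.2
fix -x outer [ 547.3 -109.3   45.5] gap 2.1
fix -x inner [ 547.2 -125.7   48.2] gap 0.2
fix +x outer [ 622.1 -114.2   47. ] gap 1.7
fix +x inner [ 620.6 -131.7   48. ] gap 5.8
mov -x outer [ 544.7 -168.3   46.9] gap 3.6
mov -x inn [ 542.4 -176.2   49.3] gap 1.0
mov +x outer [ 620.5 -177.1   48.2] gap 3.2
screw +x-y [ 615.3 -304.8   14.1] gap 2.5
screw -x +y [ 523.6 -116.3   13.9] gap 4.0
screw +x+y [567.6 -23.8 -50.7] gap 159.7
```

Run:
```python
from h import *
_,ma=load('scene0');_,mb=load('side0')
a,_=load('scene0');b,_=load('side0')
def crop(im,x,y,w,h,s): return cv2.resize(im[y:y+h,x:x+w],None,fx=s,fy=s,interpolation=cv2.INTER_CUBIC)
A=crop(a,240,180,130,140,4);B=crop(b,180,225,190,80,4)
cv2.imwrite('pics/pA.png',A[:,:,::-1]);cv2.imwrite('pics/pB.png',B[:,:,::-1])
```

```text
(no output)
```

View pics/pA.png

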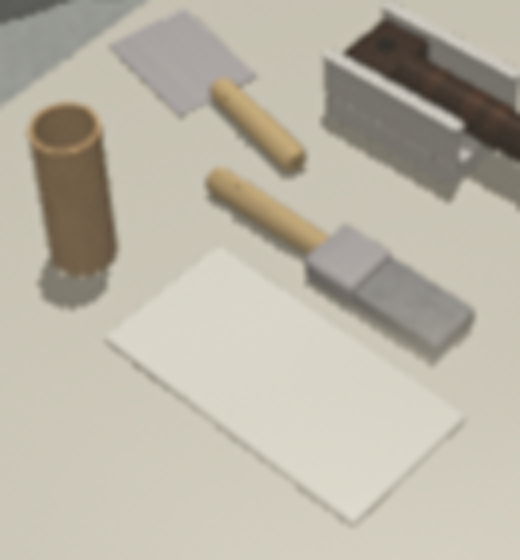

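View pics/pB.png

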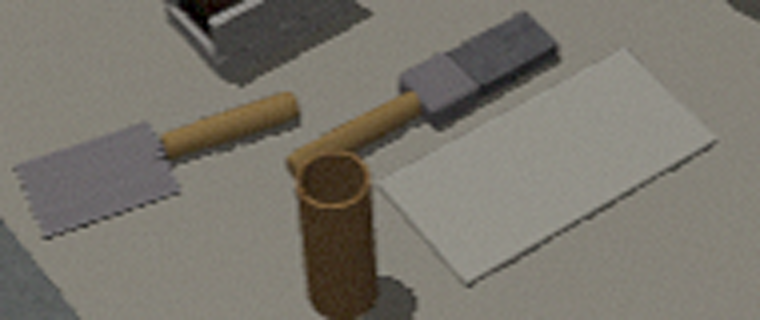

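Run:
```python
from h import *
_,ma=load('scene0');_,mb=load('side0')
def full(c,x0,y0,s): return ((c[0]+.5)/s-.5+x0,(c[1]+.5)/s-.5+y0)
A=(240,180,4);B=(180,225,4)
for n,a,b in [('--',(106,338),(466,282)),('-+',(222,248),(382,183)),('+-',(352,522),(716,140)),('++',(464,418),(626,48)),('brush +y head',(350,228),(400,75)),('brush end',(473,315),(525,12)),('brush -y end',(435,355),(558,45)),('brush -y near',(306,262),(435,125)),('brush handle',(217,180),(295,160)),('rolltop',(67,128),(335,182))]:
    p,g=tri((ma,*full(a,*A)),(mb,*full(b,*B))); print(n,np.round(p*1000,1),'gap',round(g*1000,1), np.round(onz(ma,*full(a,*A),.006)*1000,1),np.round(onz(mb,*full(b,*B),.006)*1000,1))
```

```text
-- [428.7  53.7   3.4] gap 0.6 [430.3  52.7   6. ] [427.5  51.8   6. ]
-+ [433.7 150.9   3. ] gap 3.4 [435. 151.   6.] [432.1 146.8   6. ]
+- [625.6  47.2   3. ] gap 2.3 [626.6  46.9   6. ] [623.6  44.1   6. ]
++ [630.1 143.8   4.3] gap 1.0 [630.7 143.3   6. ] [628.9 142.    6. ]
brush +y head [490.7 208.7  14.6] gap 0.9 [485.5 215.4   6. ] [494.8 214.7   6. ]
brush end [591.2 203.6  13.4] gap 0.8 [588.  208.2   6. ] [595.7 209.6   6. ]
brush -y end [591.3 167.1  11. ] gap 2.1 [589.3 169.1   6. ] [594.5 172.    6. ]
brush -y near [486.6 168.1   9.7] gap 8.8 [482.8 175.9   6. ] [487.4 165.3   6. ]
brush handle [396.3 190.1  12.1] gap 2.7 [392.7 192.6   6. ] [399.1 196.3   6. ]
rolltop [367.1  96.4 107. ] gap 3.8 [283.4 164.    6. ] [409.  165.7   6. ]
```

```bash
python3 -m jog '[[1,0.02,-0.04,-0.009,-0.03],[1,0.03,-0.08,-0.018,-0.06],[1,0.04,-0.12,-0.027,-0.09],[1,0.05,-0.16,-0.036,-0.12],[1,0.06,-0.2,-0.045,-0.15],[1,0.07,-0.24,-0.054,-0.18],[1,0.08,-0.28,-0.063,-0.21],[1,0.085,-0.32,-0.072,-0.24],[1,0.09,-0.36,-0.081,-0.277],[1,0.095,-0.4,-0.09,-0.277],[1,0.095,-0.424,-0.095,-0.277],[1,0.095,-0.424,-0.095,-0.277],[1,0.095,-0.424,-0.095,-0.277],[1,0.095,-0.424,-0.095,-0.277]]' 80
python3 - <<'E'
from h import *
im,m=snap('wrist','w1'); print(m['origin'],env.observe()['tool_rot'])
E
```

```text
time_s: 1.55
position: [0.5312, 0.3224, 0.1503]
tool_rot: [[-0.001, -1.0, -0.001], [-0.0, -0.001, 1.0], [-1.0, 0.001, -0.0]]
ft_force: [-0.9, 0.3, 0.9]
grip_width: 0.0855
[0.46113238 0.32264093 0.27901843] [[-3.20446157e-04 -9.99998743e-01 -1.55258797e-03]
 [ 7.52841272e-06 -1.55259047e-03  9.99998795e-01]
 [-9.99999949e-01  3.20434082e-04  8.02592490e-06]]
```

View pics/w1.png

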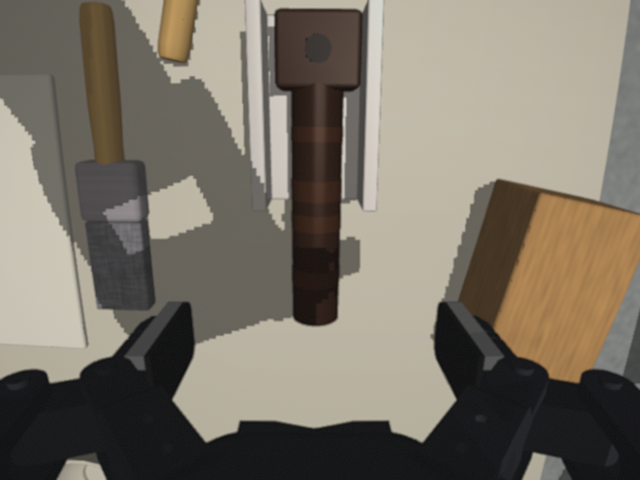

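Run:
```python
from h import *
im,m=load('w1'); _,ma=load('scene0')
print('hole z50',onz(m,317,47,.05)); print('plain top z.05',onz(m,315,308,.05),'face bottom',onz(m,315,325,.035))
print('lug far edge',onz(m,318,9,.05))
print('hole tri',tri((m,317,47),(ma,336.2,190.5)))
for v in (110,200,300):
  print(v,onz(m,293,v,.04)[:2],onz(m,342,v,.04)[:2])
for p in [(497,180),(541,193),(480,340)]: print('box',onz(m,*p,.06))
print('box base',onz(m,438,340,0),onz(m,468,200,0)); print('wall end',onz(m,260,210,.054),onz(m,372,210,.054))
```

```text
hole z50 [0.42384291 0.32406616 0.05      ]
plain top z.05 [0.57172162 0.32332842 0.05      ] face bottom [0.59131028 0.32339992 0.035     ]
lug far edge [0.4054895  0.32452337 0.05      ]
hole tri (array([0.42477159, 0.32444015, 0.05164485]), np.float64(0.0015146917729299872))
110 [0.45536315 0.31077665] [0.45531788 0.33824358]
200 [0.5066288  0.31019605] [0.50658369 0.33918659]
300 [0.57100468 0.30937483] [0.57095961 0.3404949 ]
box [0.49142019 0.42170551 0.06      ]
box [0.49832759 0.44741792 0.06      ]
box [0.58858041 0.42357247 0.06      ]
box base [0.62312996 0.41824589 0.        ] [0.51384537 0.42984646 0.        ]
wall end [0.50966749 0.29232716 0.054     ] [0.50957213 0.35517624 0.054     ]
```

```bash
python3 -m jog '[[0.6,0.03,-0.002,0.002,0],[0.6,0.06,-0.002,0.002,0],[0.6,0.09,-0.002,0.002,0],[0.6,0.11,-0.002,0.002,0],[0.6,0.12,-0.002,0.002,0],[0.6,0.12,-0.002,0.002,0],[-0.4,0.12,-0.002,0.002,0],[-0.6,0.12,-0.002,0.002,0],[-1,0.12,-0.002,0.002,0],[-1,0.12,-0.002,0.002,0],[-1,0.12,-0.002,0.002,0],[-1,0.12,-0.002,0.002,0],[-1,0.12,-0.002,0.002,0]]' 80
```

```text
time_s: 2.9
position: [0.5347, 0.3241, 0.0315]
tool_rot: [[0.002, -1.0, -0.0], [0.001, -0.0, 1.0], [-1.0, -0.002, 0.001]]
ft_force: [-0.4, 0.5, 6.6]
grip_width: 0.0278
```

```bash
python3 -m jog '[[-1,0,0,0,0],[-1,-0.01,0,0,0],[-1,-0.02,0,0,0],[-1,-0.04,0,0,0],[-1,-0.06,0,0,0],[-1,-0.08,0,0,0],[-1,-0.1,0,0,0],[-1,-0.12,0,0,0],[-1,-0.12,0,0,0]]'
python3 - <<'E'
from h import *
snap('wrist','w2'); snap('side','s2')
E
```

```text
time_s: 3.8
position: [0.5351, 0.3242, 0.1535]
tool_rot: [[0.005, -1.0, -0.0], [0.002, -0.0, 1.0], [-1.0, -0.005, 0.002]]
ft_force: [0.4, 0.4, -2.8]
grip_width: 0.0278
```

View pics/w2.png

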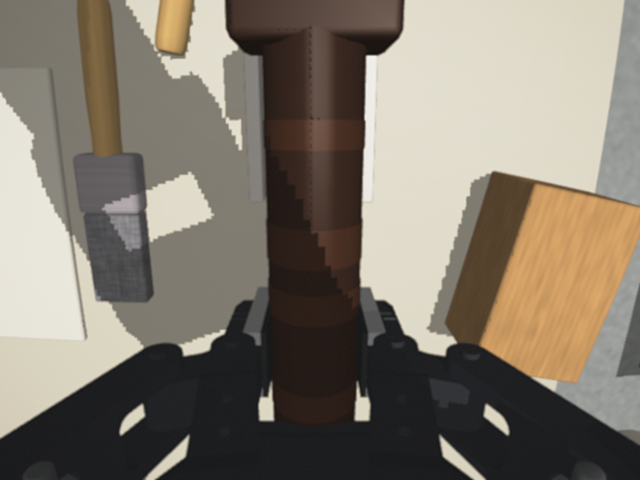

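View pics/s2.png

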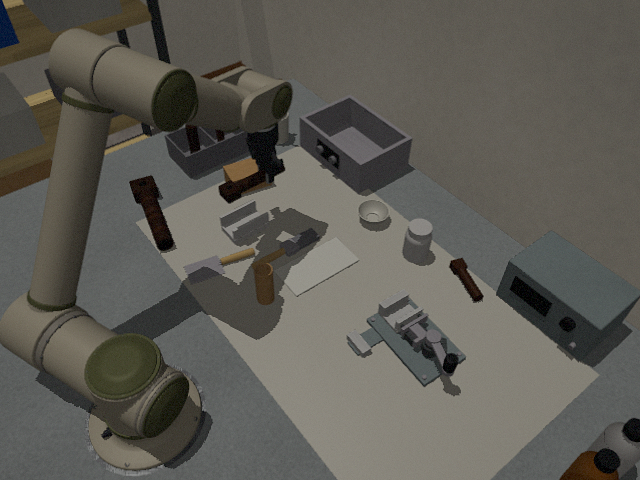

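Run:
```python
from h import *
im,m=load('w2')
# level prediction: axis at z=0.1535+dz
for z in (.14,.155,.17,.185):
  print(z,[np.round(proj(m,p)) for p in [(.445,.3242-.023,z),(.445,.3242+.023,z),(.585,.324,z)]])
_,mb=load('s2')
print([np.round(proj(mb,p)) for p in [(.405,.324,.157),(.585,.324,.157)]])
b=load('s2')[0]
cv2.imwrite('pics/s2c.png',cv2.resize(b[130:230,190:320],None,fx=6,fy=6,interpolation=cv2.INTER_CUBIC)[:,:,::-1])
```

```text
0.14 [array([242.,  57.]), array([384.,  57.]), array([313., 419.])]
0.155 [array([234.,  49.]), array([393.,  50.]), array([313., 446.])]
0.17 [array([223.,  40.]), array([404.,  40.]), array([313., 477.])]
0.185 [array([208.,  28.]), array([419.,  28.]), array([313., 516.])]
[array([222., 193.]), array([281., 165.])]
```

View pics/s2c.png

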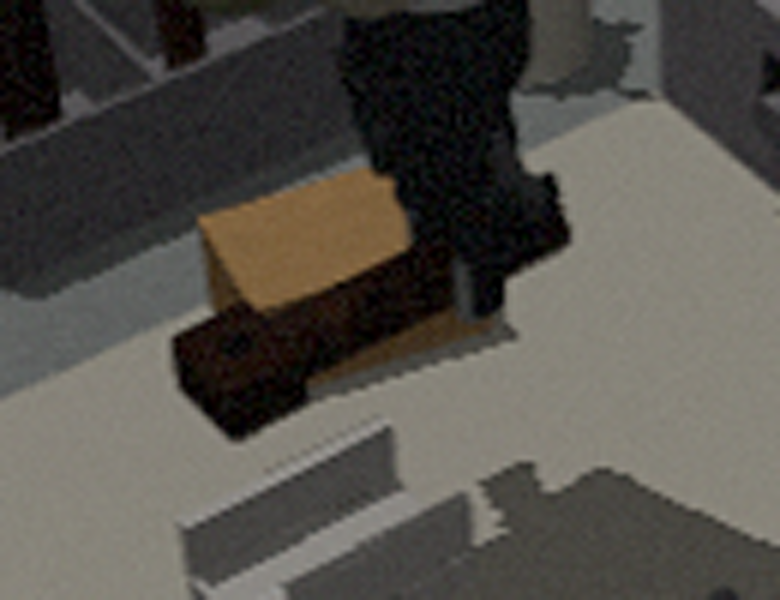

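Run:
```python
from h import *
_,mb=load('s2')
for (x,y) in [(.524,.30),(.535,.30),(.546,.30),(.535,.31),(.535,.29)]:
  print(x,y,[(z,(proj(mb,(x,y,z))-[190,130])*6) for z in (.13,.135,.14,.145)])
```

```text
0.524 0.3 [(0.13, array([466.68569451, 341.07092219])), (0.135, array([466.07776738, 332.46143915])), (0.14, array([465.46669283, 323.80857996])), (0.145, array([464.85244581, 315.11200793]))]
0.535 0.3 [(0.13, array([487.58678462, 330.6073403 ])), (0.135, array([487.03295415, 321.99915681])), (0.14, array([486.47626336, 313.34773387])), (0.145, array([485.91668955, 304.65273683]))]
0.546 0.3 [(0.13, array([508.35430803, 320.20966334])), (0.135, array([507.85390765, 311.60290842])), (0.14, array([507.35092893, 302.95305038])), (0.145, array([506.84535145, 294.25975658]))]
0.535 0.31 [(0.13, array([474.31891505, 318.28115663])), (0.135, array([473.7338663 , 309.67264241])), (0.14, array([473.14580652, 301.02102857])), (0.145, array([472.55471189, 292.32598255]))]
0.535 0.29 [(0.13, array([500.9488128 , 343.02094401])), (0.135, array([500.42664657, 334.41328964])), (0.14, array([499.901774  , 325.76225594])), (0.145, array([499.37417351, 317.06750614]))]
```

```bash
python3 -m jog '[[-1,0,-0.005,-0.02,0],[-1,0,-0.01,-0.05,0],[-1,0,-0.015,-0.08,0],[-1,0,-0.02,-0.11,0],[-1,0,-0.025,-0.14,0],[-1,0.01,-0.03,-0.17,0],[-1,0.03,-0.035,-0.2,0],[-1,0.05,-0.035,-0.22,0],[-1,0.07,-0.035,-0.232,0],[-1,0.09,-0.035,-0.232,0],[-1,0.11,-0.035,-0.232,0],[-1,0.12,-0.035,-0.232,0],[-1,0.125,-0.035,-0.232,0],[-1,0.127,-0.035,-0.232,0],[-1,0.127,-0.035,-0.232,0]]'
```

```text
time_s: 5.4
position: [0.5694, 0.0919, 0.0236]
tool_rot: [[0.001, -1.0, -0.0], [-0.0, -0.0, 1.0], [-1.0, -0.001, -0.0]]
ft_force: [-0.1, 0.2, -2.8]
grip_width: 0.0275
```

```bash
python3 -m jog '[[-1,0.001,0,0,0],[-1,0.002,0,0,0],[-1,0.002,0,0,0]]'; python3 -m jog '[[-1,0.001,0,0,0],[-1,0.0015,0,0,0],[-1,0.0015,0,0,0]]'
```

```text
time_s: 5.7
position: [0.5693, 0.0918, 0.0216]
tool_rot: [[0.0, -1.0, -0.0], [-0.0, -0.0, 1.0], [-1.0, -0.0, -0.0]]
ft_force: [0.5, -0.6, -3.1]
grip_width: 0.0279
time_s: 6.0
position: [0.5693, 0.0918, 0.02]
tool_rot: [[0.0, -1.0, -0.0], [-0.0, -0.0, 1.0], [-1.0, -0.0, -0.0]]
ft_force: [-1.3, -0.2, -0.2]
grip_width: 0.0276
```

```bash
python3 -m jog '[[-1,0.0005,0,0,0],[-1,0.001,0,0,0],[-1,0.001,0,0,0]]'
```

```text
time_s: 6.3
position: [0.5693, 0.0918, 0.0199]
tool_rot: [[0.001, -1.0, -0.0], [-0.0, -0.0, 1.0], [-1.0, -0.001, -0.0]]
ft_force: [-4.3, -0.2, 9.3]
grip_width: 0.0275
```

Contact reached: the vertical force is +9.3 N and z has stopped dropping. I'll release and rise, moving back towards the lug so the wrist camera can see.

```bash
python3 -m jog '[[-0.2,-0.001,0,0,0],[0,-0.001,0,0,0],[0.2,-0.001,0,0,0],[0.2,-0.001,0,0,0],[0.2,-0.002,0,0,0],[0.3,-0.03,0,0,0],[0.4,-0.06,0,0,0],[0.4,-0.1,0.02,0,0],[0.4,-0.13,0.04,0,0],[0.4,-0.13,0.057,0,0],[0.4,-0.13,0.057,0,0],[0.4,-0.13,0.057,0,0]]'
python3 - <<'E'
from h import *
snap('wrist','w3')
E
```

```text
time_s: 7.5
position: [0.5125, 0.0918, 0.1487]
tool_rot: [[0.0, -1.0, -0.0], [-0.0, -0.0, 1.0], [-1.0, -0.0, -0.0]]
ft_force: [0.7, -1.4, -0.5]
grip_width: 0.0597
```

View pics/w3.png

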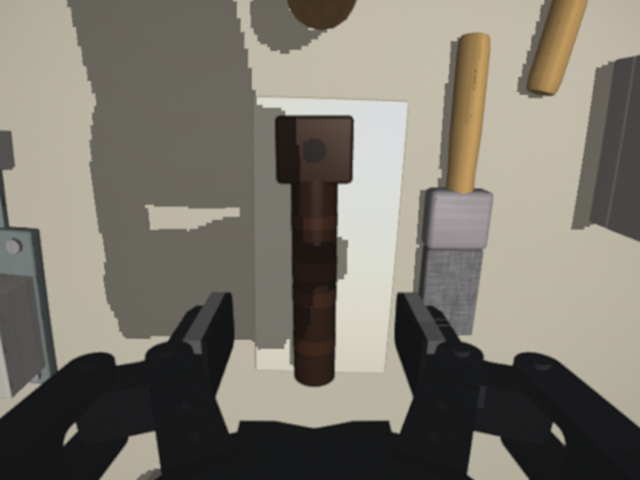

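Run:
```python
from h import *
_,m=load('w3')
print('hole',onz(m,314,150,.036),'lug far',onz(m,314,116,.036),'lug near',onz(m,314,185,.036),'plain',onz(m,315,384,.021))
print('pad far/near',onz(m,332,98,.006),onz(m,325,373,.006),'padleft',onz(m,256,350,.006),'right',onz(m,395,250,.006))
for v in (210,340): print(onz(m,292,v,.021),onz(m,338,v,.021))
```

```text
hole [0.45903994 0.09197069 0.036     ] lug far [0.43997978 0.09196479 0.036     ] lug near [0.47943948 0.09197706 0.036     ] plain [0.62747489 0.09275044 0.021     ]
pad far/near [0.42862925 0.10332968 0.006     ] [0.62838454 0.10044074 0.006     ] padleft [0.60843143 0.04839369 0.006     ] right [0.52942039 0.1483942  0.006     ]
[0.49779852 0.07792366 0.021     ] [0.4977869  0.10730883 0.021     ]
[0.59112229 0.07652836 0.021     ] [0.59110592 0.10889365 0.021     ]
```

```bash
python3 -m jog '[[0.4,-0.01,0,-0.03,0],[0.4,-0.03,0,-0.07,0],[0.4,-0.05,0,-0.11,0],[0.4,-0.07,0,-0.15,0],[0.4,-0.09,0,-0.19,0],[0.4,-0.1,0,-0.22,0],[0.4,-0.1,0,-0.24,0],[0.4,-0.1,0,-0.24,0],[0.4,-0.1,0,-0.24,0],[0.4,-0.1,0,-0.24,0]]'
python3 - <<'E'
from h import *
snap('wrist','w4')
E
python3 -m jog '[[0.4,0,0,-0.04,0],[0.4,0,0,-0.08,0],[0.4,0,0,-0.1,0],[0.4,0,0,-0.1,0],[0.4,0,0,-0.1,0],[0.4,0,0,-0.1,0]]'
python3 - <<'E'
from h import *
snap('wrist','w5')
E
```

```text
time_s: 8.55
position: [0.5124, -0.1473, 0.2483]
tool_rot: [[-0.001, -1.0, -0.001], [0.001, -0.001, 1.0], [-1.0, 0.001, 0.001]]
ft_force: [0.2, 0.6, 0.7]
grip_width: 0.0595
time_s: 9.2
position: [0.5125, -0.2468, 0.249]
tool_rot: [[-0.0, -1.0, -0.002], [0.0, -0.002, 1.0], [-1.0, 0.0, 0.0]]
ft_force: [0.7, -0.4, -0.3]
grip_width: 0.0595
```

View pics/w4.png

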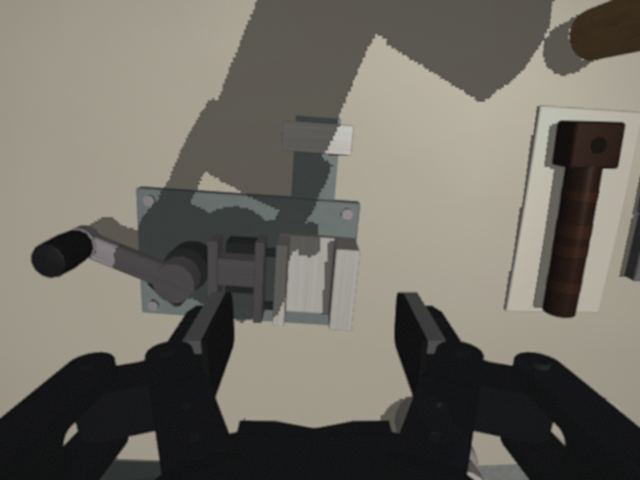

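View pics/w5.png

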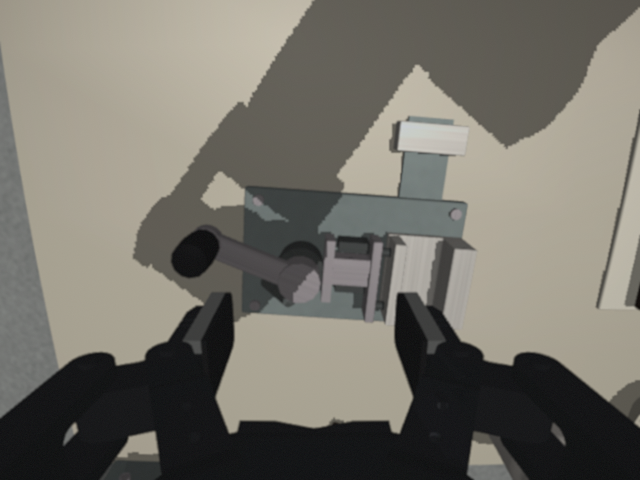

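Run:
```python
from h import *
a=load('w4')[0];b=load('w5')[0]
g=lambda i:np.clip(i.astype(float)*1.4,0,255).astype(np.uint8)
cv2.imwrite('pics/w4c.png',cv2.resize(g(a)[110:340,210:370],None,fx=2.6*1,fy=2.6,interpolation=cv2.INTER_CUBIC)[:,:,::-1])
cv2.imwrite('pics/w4c.png',cv2.resize(g(a)[115:335,210:370],(480,660)[::1],interpolation=cv2.INTER_CUBIC)[:600,:,::-1]) if 0 else cv2.imwrite('pics/w4c.png',cv2.resize(g(a)[112:337,130:370],None,fx=2.5,fy=2.5,interpolation=cv2.INTER_CUBIC)[:,:,::-1])
cv2.imwrite('pics/w5c.png',cv2.resize(g(b)[105:335,165:480],None,fx=2.5,fy=2.5,interpolation=cv2.INTER_CUBIC)[:,:,::-1])
```

```text
(no output)
```

View pics/w4c.png

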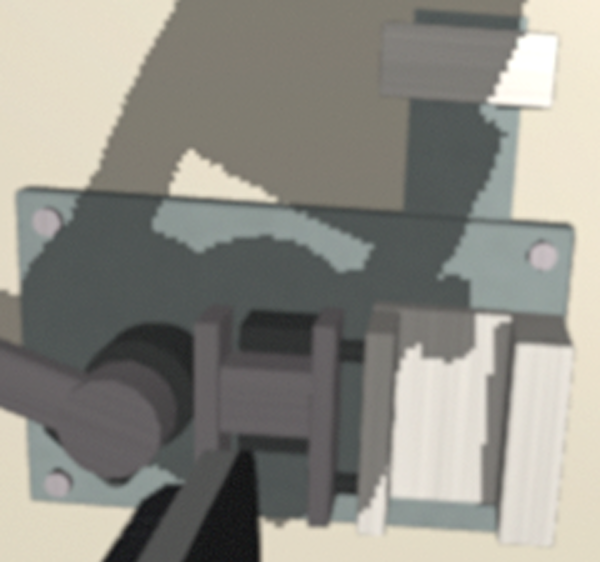

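View pics/w5c.png

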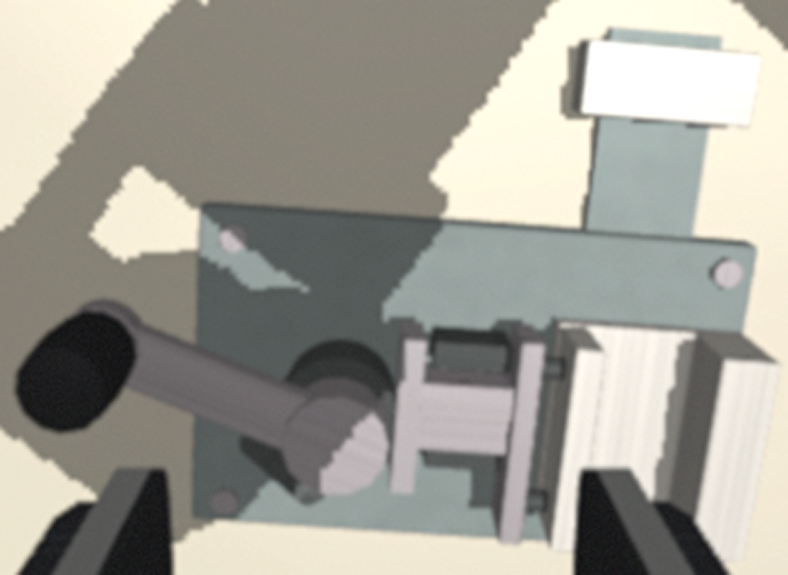

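Run:
```python
from h import *
_,m4=load('w4');_,m5=load('w5')
f4=lambda c:((c[0]+.5)/2.5-.5+130,(c[1]+.5)/2.5-.5+112)
f5=lambda c:((c[0]+.5)/2.5-.5+165,(c[1]+.5)/2.5-.5+105)
D={'rest1':((385,28),(588,42),.02),'rest2':((558,38),(760,55),.02),'rest3':((552,108),(750,127),.02),'rest4':((380,97),(582,112),.02),
'fix -x in':((515,345),(730,358),.052),'fix -x out':((570,347),(778,362),.052),'fix +x out':((555,545),(742,560),.052),'fix +x in':((500,540),(697,553),.052),
'mov -x out':((370,335),(575,345),.052),'mov -x in':((397,335),(603,347),.052),'mov +x in':((385,530),(577,550),.052),
'scr--':((47,222),(232,239),.008),'scr-+':((543,256),(727,273),.008),'scr+-':((58,484),(222,502),.008),'hub':((118,430),(337,445),.078)}
for k,(a,b,z) in D.items():
    p,g=tri((m4,*f4(a)),(m5,*f5(b)))
    print(k,'tri',np.round(p*1e3,1),round(g*1e3,1),'z4',np.round(onz(m4,*f4(a),z)[:2]*1e3,1),'z5',np.round(onz(m5,*f5(b),z)[:2]*1e3,1))
```

```text
rest1 tri [ 443.6 -173.    15.2] 1.3 z4 [ 444.2 -172.6] z5 [ 442.9 -173.9]
rest2 tri [ 447.  -114.    18.6] 0.9 z4 [ 447.4 -114.2] z5 [ 446.5 -114.6]
rest3 tri [ 470.9 -115.6   19.5] 0.0 z4 [ 470.8 -115.7] z5 [ 470.9 -115.8]
rest4 tri [ 466.8 -174.7   19.8] 0.9 z4 [ 467.2 -174.7] z5 [ 466.3 -174.8]
fix -x in tri [ 543.2 -129.3   59.2] 1.2 z4 [ 546.1 -128.9] z5 [ 544.8 -126.7]
fix -x out tri [ 546.1 -110.7   53.4] 0.5 z4 [ 546.8 -110.5] z5 [ 546.2 -110.2]
fix +x out tri [ 622.4 -113.1   48.3] 0.1 z4 [ 620.3 -113.5] z5 [ 620.4 -114.6]
fix +x in tri [ 614.6 -133.3   58.1] 0.7 z4 [ 618.3 -133. ] z5 [ 617.5 -131.2]
mov -x out tri [ 543.7 -177.7   44.7] 2.3 z4 [ 542.7 -177.1] z5 [ 540.3 -179.3]
mov -x in tri [ 543.6 -168.5   46.1] 1.6 z4 [ 542.7 -168.1] z5 [ 541.  -169.9]
mov +x in tri [ 616.5 -173.7   49.6] 1.4 z4 [ 614.5 -173.5] z5 [ 616.1 -174.2]
scr-- tri [ 512.  -297.5   13.2] 0.4 z4 [ 512.9 -299.6] z5 [ 513.2 -298.2]
scr-+ tri [ 524.2 -117.1   14.3] 0.2 z4 [ 525.7 -116.6] z5 [ 525.5 -114.9]
scr+- tri [ 616.9 -305.5   11.5] 0.1 z4 [ 618.5 -307. ] z5 [ 618.6 -306. ]
hub tri [ 569.1 -258.1   70. ] 0.7 z4 [ 566.2 -255.2] z5 [ 565.4 -257.8]
```

```bash
python3 -m jog '[[0.4,0.01,0,0.04,0],[0.4,0.02,0,0.08,0],[0.4,0.03,0,0.12,0],[0.4,0.05,0,0.16,0],[0.4,0.07,0,0.2,0],[0.4,0.09,0,0.24,0],[0.4,0.1,0,0.28,0],[0.4,0.11,0,0.31,0],[0.4,0.12,0,0.33,0],[0.4,0.13,0,0.339,0],[0.4,0.15,0,0.339,0],[0.4,0.18,0,0.339,0],[0.4,0.2,0,0.339,0],[0.4,0.215,0,0.339,0],[0.4,0.223,0,0.339,0],[0.4,0.2265,0,0.339,0],[0.4,0.2265,0,0.339,0],[0.4,0.2265,0,0.339,0]]'
```

```text
time_s: 11.05
position: [0.5126, 0.0907, 0.023]
tool_rot: [[0.001, -1.0, -0.0], [-0.0, -0.0, 1.0], [-1.0, -0.001, -0.0]]
ft_force: [-0.3, 0.1, 0.2]
grip_width: 0.0595
```

```bash
python3 -m jog '[[-0.1,0,0,0,0],[-0.3,0,0,0,0],[-0.6,0,0,0,0],[-1,0,0,0,0],[-1,0,0,0,0],[-1,0,0,0,0],[-1,0,0,0,0]]' 60
```

```text
time_s: 11.75
position: [0.5125, 0.0908, 0.0231]
tool_rot: [[0.001, -1.0, -0.0], [-0.0, -0.0, 1.0], [-1.0, -0.001, -0.0]]
ft_force: [-1.3, -0.2, 6.4]
grip_width: 0.0282
```

```bash
python3 -m jog '[[-1,-0.01,0,0,0],[-1,-0.03,0,0,0],[-1,-0.05,0,0,0],[-1,-0.07,0,-0.01,0],[-1,-0.09,0,-0.03,0],[-1,-0.107,0.001,-0.06,0.01],[-1,-0.107,0.002,-0.09,0.02],[-1,-0.107,0.003,-0.12,0.03],[-1,-0.107,0.004,-0.15,0.04],[-1,-0.107,0.005,-0.18,0.05],[-1,-0.107,0.005,-0.205,0.06],[-1,-0.107,0.005,-0.225,0.068],[-1,-0.107,0.005,-0.233,0.068],[-1,-0.107,0.005,-0.237,0.068],[-1,-0.107,0.005,-0.237,0.068],[-1,-0.107,0.005,-0.237,0.068]]'
python3 - <<'E'
from h import *
snap('wrist','w6');snap('scene','sc6');snap('side','si6')
a=load('sc6')[0];b=load('si6')[0]
cv2.imwrite('pics/x6.png',np.hstack([cv2.resize(a[260:410,120:270],(390,390)),cv2.resize(b[230:380,320:470],(390,390))])[:,:,::-1])
E
```

```text
time_s: 13.35
position: [0.5072, -0.1453, 0.1293]
tool_rot: [[-0.0, -0.998, 0.067], [0.0, 0.067, 0.998], [-1.0, 0.0, 0.0]]
ft_force: [0.6, 0.5, -3.4]
grip_width: 0.0283
```

View pics/w6.png

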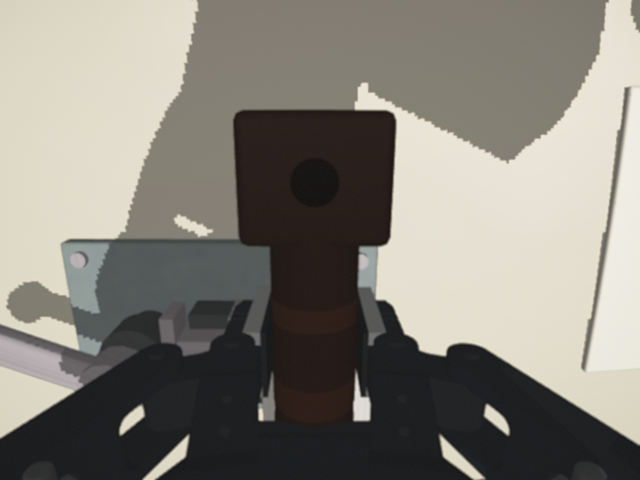

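View pics/x6.png

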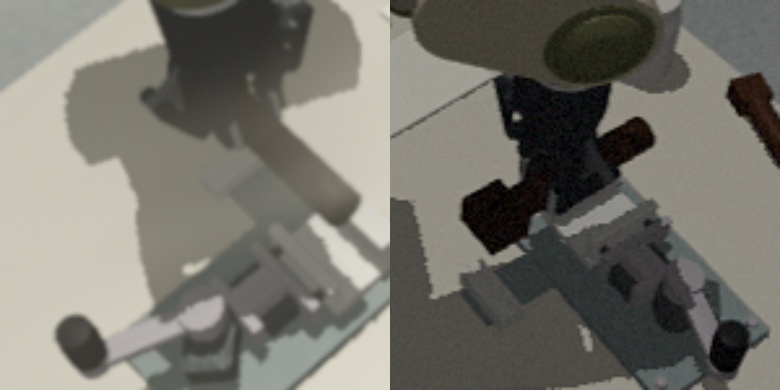

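Run:
```python
from h import *
_,m=load('w6'); h=onz(m,314,182,.142); print('hole',h)
u=np.array([np.cos(.067),-np.sin(.067)])
for z in (.142,): print('mid',h[:2]+.07*u,'plain',h[:2]+.16*u)
c,s=np.cos(-.068),np.sin(-.068); R=np.array([[c,-s],[s,c]]); o=np.array([.567,-.2584])
for n,p in [('mid',h[:2]+.07*u),('plain',h[:2]+.16*u),('hole',h[:2])]: print(n,'in fixture',R.T@(p-o))
_,ms=load('sc6');_,mi=load('si6')
fs=lambda c:(120+c[0]/2.6,260+c[1]/2.6); fi=lambda c:(320+(c[0]-390)/2.6,230+c[1]/2.6)
print('plain top pt',tri((ms,*fs((356,192))),(mi,*fi((645,120)))))
```

```text
hole [ 0.45415498 -0.14154778  0.142     ]
mid [ 0.52399792 -0.14623427] plain [ 0.61379599 -0.15225976]
mid in fixture [-0.05052409  0.10898462]
plain in fixture [0.03947587 0.10907462]
hole in fixture [-0.12052405  0.10891462]
plain top pt (array([ 0.61750715, -0.14625062,  0.13733538]), np.float64(0.010655246927191412))
```

```bash
python3 -m jog '[[-1,0.02,0,-0.001,0],[-1,0.04,0,-0.001,0],[-1,0.06,0,-0.001,0],[-1,0.075,0,-0.001,0],[-1,0.083,0,-0.001,0],[-1,0.087,0,-0.001,0],[-1,0.089,0,-0.001,0],[-1,0.089,0,-0.001,0]]'; python3 -m jog '[[-1,0.001,0,0,0],[-1,0.002,0,0,0],[-1,0.002,0,0,0]]'
```

```text
time_s: 14.3
position: [0.5074, -0.1472, 0.0407]
tool_rot: [[0.001, -0.998, 0.068], [-0.0, 0.068, 0.998], [-1.0, -0.001, -0.0]]
ft_force: [-0.4, -0.1, -2.9]
grip_width: 0.0283
time_s: 14.6
position: [0.5073, -0.1472, 0.0385]
tool_rot: [[0.0, -0.998, 0.068], [-0.0, 0.068, 0.998], [-1.0, -0.0, -0.0]]
ft_force: [-0.0, 0.2, -3.6]
grip_width: 0.0279
```

```bash
python3 -m jog '[[-1,0.001,0,0,0],[-1,0.0015,0,0,0],[-1,0.0015,0,0,0]]'; python3 -m jog '[[-1,0.0005,0,0,0],[-1,0.0005,0,0,0]]'
```

```text
time_s: 14.9
position: [0.5073, -0.1472, 0.0371]
tool_rot: [[0.0, -0.998, 0.068], [-0.0, 0.068, 0.998], [-1.0, -0.0, -0.0]]
ft_force: [-0.8, 1.0, 1.5]
grip_width: 0.0281
time_s: 15.1
position: [0.5073, -0.1472, 0.0371]
tool_rot: [[0.001, -0.998, 0.068], [-0.0, 0.068, 0.998], [-1.0, -0.001, -0.0]]
ft_force: [-3.6, 0.9, 7.3]
grip_width: 0.028
```

```bash
python3 -m jog '[[-0.2,0,0,0,0],[0,0,0,0,0],[0.3,0,0,0,0],[0.3,-0.001,0,0,0],[0.3,-0.001,0,0,0],[0.4,-0.02,0,0,0],[0.4,-0.05,0,0,0],[0.4,-0.09,0,0,0],[0.4,-0.13,0,-0.02,0],[0.4,-0.16,0,-0.04,0],[0.4,-0.17,0,-0.05,0],[0.4,-0.17,0,-0.05,0],[0.4,-0.17,0,-0.05,0]]'
python3 - <<'E'
from h import *
snap('wrist','w7')
E
```

```text
time_s: 16.4
position: [0.5033, -0.1964, 0.2048]
tool_rot: [[-0.002, -0.998, 0.068], [0.002, 0.068, 0.998], [-1.0, 0.002, 0.002]]
ft_force: [-1.3, -0.7, -0.1]
grip_width: 0.0599
```

View pics/w7.png

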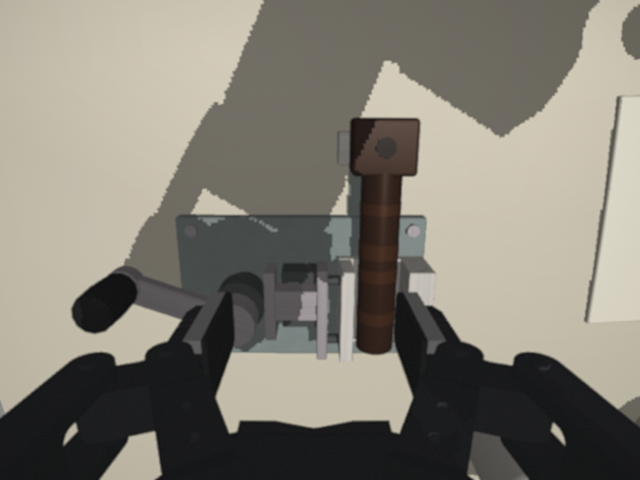

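Run:
```python
from h import *
a=load('w7')[0]
cv2.imwrite('pics/w7c.png',cv2.resize(np.clip(a[240:370,60:280].astype(float)*1.8,0,255).astype(np.uint8),None,fx=3.5,fy=3.5,interpolation=cv2.INTER_CUBIC)[:,:,::-1])
s,ms=load('scene0');b,mb=load('side0')
print('jar',tri((ms,358,342),(mb,419,228)), 'frag',onz(ms,295,449,.015),onz(ms,345,420,.015))
_,m=load('w7'); 
c_,s_=np.cos(-.068),np.sin(-.068); R=np.array([[c_,-s_],[s_,c_]]); o=np.array([.567,-.2584])
h=onz(m,386,147,.05)[:2]; print('hole fix',R.T@(h-o),'plain',R.T@(onz(m,375,352,.03)[:2]-o))
```

```text
jar (array([ 0.7545018 , -0.02262964,  0.10021922]), np.float64(0.006726984314772409)) frag [ 0.77445975 -0.22269223  0.015     ] [ 0.80972851 -0.12362337  0.015     ]
hole fix [-0.12077739  0.10687603] plain [0.04918445 0.10928057]
```

View pics/w7c.png

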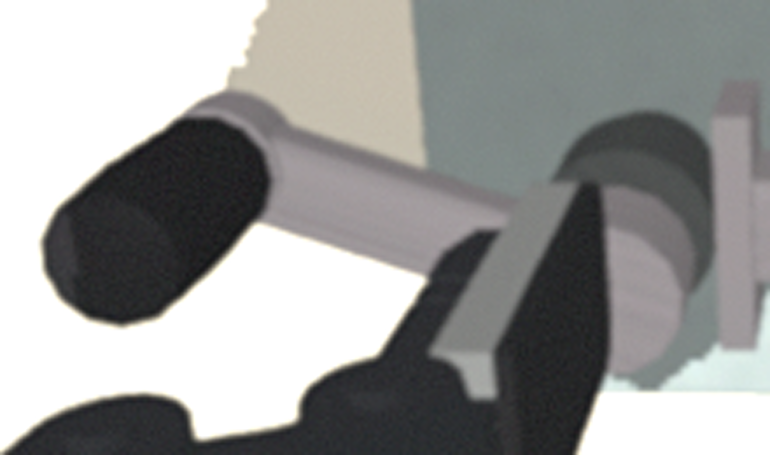

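Run:
```python
from h import *
_,m=load('w7');_,ms=load('scene0');_,mb=load('side0')
print('top w7',onz(m,91.9,314.2,.118),'base',onz(m,118.6,291.4,.076))
u=(130+78/4,300+350/4);v=(335+580/5,280+390/5)
print(onz(ms,*u,.118),onz(mb,*v,.118),tri((m,91.9,314.2),(ms,*u)),tri((m,91.9,314.2),(mb,*v)))
```

```text
top w7 [ 0.53300686 -0.3294888   0.118     ] base [ 0.53629642 -0.33330558  0.076     ]
[ 0.54034324 -0.33054958  0.118     ] [ 0.53191218 -0.33324244  0.118     ] (array([ 0.53610661, -0.33139389,  0.11267295]), np.float64(0.003096595793670706)) (array([ 0.53463241, -0.33202461,  0.11386434]), np.float64(0.0005145755821132716))
```

```bash
python3 -m jog '[[0.4,0.01,-0.01,-0.03,0],[0.4,0.02,-0.02,-0.06,0],[0.4,0.03,-0.03,-0.09,0],[0.4,0.04,-0.04,-0.115,0],[0.4,0.045,-0.04,-0.13,0],[0.4,0.045,-0.04,-0.1326,0],[0.4,0.06,-0.04,-0.1326,0],[0.4,0.08,-0.04,-0.1326,0],[0.4,0.095,-0.04,-0.1326,0],[0.4,0.102,-0.04,-0.1326,0],[0.4,0.102,-0.04,-0.1326,0],[0.4,0.102,-0.04,-0.1326,0]]'
python3 - <<'E'
from h import *
snap('wrist','w8');print(env.observe()['ft_force'])
E
```

```text
time_s: 17.65
position: [0.535, -0.3318, 0.1053]
tool_rot: [[0.001, -0.998, 0.067], [-0.001, 0.067, 0.998], [-1.0, -0.001, -0.001]]
ft_force: [-1.0, 0.3, 0.2]
grip_width: 0.0596
[0.0875177  0.03105297 0.45354233]
```

View pics/w8.png

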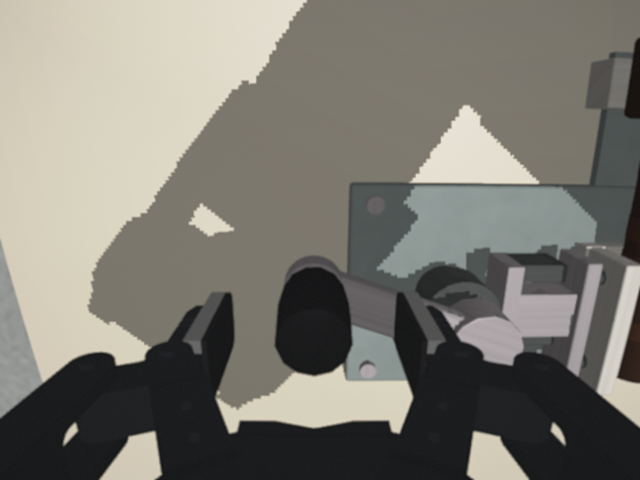

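```bash
python3 - <<'E'
from h import *
_,m=load('w8'); print(onz(m,314,337,.118), onz(m,314,374,.118))
E
python3 -m jog '[[0.3,0.004,0,0,0],[-0.1,0.005,0,0,0],[-0.4,0.005,0,0,0],[-1,0.005,0,0,0],[-1,0.005,0,0,0],[-1,0.005,0,0,0],[-1,0.005,0,0,0]]' 40
```

```text
[ 0.53105913 -0.33129399  0.118     ] [ 0.54469992 -0.33221093  0.118     ]
time_s: 18.4
position: [0.5348, -0.3321, 0.0995]
tool_rot: [[0.0, -0.998, 0.068], [-0.0, 0.068, 0.998], [-1.0, -0.0, -0.0]]
ft_force: [-0.0, 0.2, 1.4]
grip_width: 0.0256
```

```bash
cat > arc.py <<'E'
import sys
from h import *
# usage: arc.py cx cy r step n
cx,cy,r,st,n=map(float,sys.argv[1:6])
o=env.observe();p=o['position'];T=o['tool_rot']
t0=np.arctan2(p[1]-cy,p[0]-cx); print('theta',np.degrees(t0),'rad',np.hypot(p[0]-cx,p[1]-cy),'ft',o['ft_force'],'tan',o['ft_force'][:2]@[-np.sin(t0),np.cos(t0)],'radial',o['ft_force'][:2]@[np.cos(t0),np.sin(t0)])
for i in range(1,int(n)+1):
    t=t0+np.radians(st)*i
    d=np.array([cx+r*np.cos(t)-p[0],cy+r*np.sin(t)-p[1],0]); q=T.T@d
    print(i,np.degrees(t).round(1),'[-1,0,%.3f,%.3f,0]'%(q[1],q[2]))
E
python3 arc.py .567 -.2585 .0803 4 10
```

```text
theta -113.61413215936952 rad 0.08035397881054536 ft [-0.04699275  0.19570337  1.43980188] tan -0.12145165428490902 radial -0.16049182317496985
1 -109.6 [-1,0,-0.005,-0.002,0]
2 -105.6 [-1,0,-0.011,-0.003,0]
3 -101.6 [-1,0,-0.016,-0.004,0]
4 -97.6 [-1,0,-0.022,-0.004,0]
5 -93.6 [-1,0,-0.028,-0.005,0]
6 -89.6 [-1,0,-0.033,-0.004,0]
7 -85.6 [-1,0,-0.039,-0.004,0]
8 -81.6 [-1,0,-0.044,-0.003,0]
9 -77.6 [-1,0,-0.050,-0.001,0]
10 -73.6 [-1,0,-0.055,0.000,0]
```

```bash
python3 -m jog '[[-1,0,-0.005,-0.002,0],[-1,0,-0.011,-0.003,0],[-1,0,-0.016,-0.004,0],[-1,0,-0.022,-0.004,0],[-1,0,-0.028,-0.005,0],[-1,0,-0.033,-0.004,0],[-1,0,-0.033,-0.004,0]]'; python3 arc.py .567 -.2585 .0803 4 12
```

```text
time_s: 19.1
position: [0.5682, -0.3386, 0.0994]
tool_rot: [[0.001, -0.998, 0.067], [-0.001, 0.067, 0.998], [-1.0, -0.001, -0.001]]
ft_force: [-0.5, -0.6, 2.4]
grip_width: 0.026
theta -89.13041069030257 rad 0.0801081785524531 ft [-0.49377333 -0.56218318  2.40335834] tan -0.5022484963981925 radial 0.5546246277151705
1 -85.1 [-1,0,-0.006,0.000,0]
2 -81.1 [-1,0,-0.011,0.002,0]
3 -77.1 [-1,0,-0.017,0.003,0]
4 -73.1 [-1,0,-0.022,0.005,0]
5 -69.1 [-1,0,-0.027,0.007,0]
6 -65.1 [-1,0,-0.032,0.009,0]
7 -61.1 [-1,0,-0.037,0.012,0]
8 -57.1 [-1,0,-0.041,0.015,0]
9 -53.1 [-1,0,-0.046,0.019,0]
10 -49.1 [-1,0,-0.050,0.023,0]
11 -45.1 [-1,0,-0.054,0.027,0]
12 -41.1 [-1,0,-0.057,0.031,0]
```

```bash
python3 -m jog '[[-1,0,-0.006,0,0],[-1,0,-0.011,0.002,0],[-1,0,-0.017,0.003,0],[-1,0,-0.022,0.005,0],[-1,0,-0.027,0.007,0],[-1,0,-0.027,0.007,0]]'; python3 arc.py .567 -.2585 .0803 4 10
```

```text
time_s: 19.7
position: [0.5955, -0.3332, 0.0994]
tool_rot: [[0.001, -0.998, 0.067], [-0.001, 0.067, 0.998], [-1.0, -0.001, -0.001]]
ft_force: [-1.1, -3.1, 2.9]
grip_width: 0.0262
theta -69.10670331262543 rad 0.07992852056944418 ft [-1.08597377 -3.11866499  2.8718279 ] tan -2.126772314066203 radial 2.526311518018654
1 -65.1 [-1,0,-0.005,0.002,0]
2 -61.1 [-1,0,-0.010,0.005,0]
3 -57.1 [-1,0,-0.015,0.008,0]
4 -53.1 [-1,0,-0.019,0.012,0]
5 -49.1 [-1,0,-0.023,0.016,0]
6 -45.1 [-1,0,-0.027,0.020,0]
7 -41.1 [-1,0,-0.030,0.024,0]
8 -37.1 [-1,0,-0.034,0.029,0]
9 -33.1 [-1,0,-0.037,0.033,0]
10 -29.1 [-1,0,-0.039,0.038,0]
```

```bash
python3 -m jog '[[-1,0,-0.005,0.002,0],[-1,0,-0.01,0.005,0],[-1,0,-0.015,0.008,0],[-1,0,-0.019,0.012,0],[-1,0,-0.019,0.012,0]]'; python3 arc.py .567 -.2585 .0800 4 8
```

```text
time_s: 20.2
position: [0.6154, -0.322, 0.0994]
tool_rot: [[0.001, -0.998, 0.067], [-0.001, 0.067, 0.998], [-1.0, -0.001, -0.0]]
ft_force: [-1.2, -1.7, 3.4]
grip_width: 0.0258
theta -52.68802855531665 rad 0.07988353899816138 ft [-1.16384529 -1.66067748  3.3914611 ] tan -1.9322879659179306 radial 0.6153444352561148
1 -48.7 [-1,0,-0.004,0.004,0]
2 -44.7 [-1,0,-0.008,0.008,0]
3 -40.7 [-1,0,-0.011,0.012,0]
4 -36.7 [-1,0,-0.015,0.017,0]
5 -32.7 [-1,0,-0.018,0.022,0]
6 -28.7 [-1,0,-0.020,0.027,0]
7 -24.7 [-1,0,-0.022,0.032,0]
8 -20.7 [-1,0,-0.024,0.037,0]
```

```bash
python3 -m jog '[[-1,0,-0.004,0.004,0],[-1,0,-0.008,0.008,0],[-1,0,-0.011,0.012,0],[-1,0,-0.011,0.012,0]]'; python3 arc.py .567 -.2585 .0800 4 8
python3 - <<'E'
from h import *
snap('scene','k1')
a=load('k1')[0]; cv2.imwrite('pics/k1c.png',cv2.resize(a[290:440,140:300],None,fx=4,fy=4,interpolation=cv2.INTER_CUBIC)[:,:,::-1])
E
```

```text
time_s: 20.6
position: [0.6271, -0.3108, 0.0994]
tool_rot: [[0.001, -0.998, 0.067], [-0.0, 0.067, 0.998], [-1.0, -0.001, -0.0]]
ft_force: [1.0, -3.3, 3.1]
grip_width: 0.026
theta -41.01180561961755 rad 0.07967792444069607 ft [ 1.02225482 -3.25852988  3.13288261] tan -1.7879847228906358 radial 2.9096619269185457
1 -37.0 [-1,0,-0.003,0.004,0]
2 -33.0 [-1,0,-0.006,0.009,0]
3 -29.0 [-1,0,-0.009,0.014,0]
4 -25.0 [-1,0,-0.011,0.019,0]
5 -21.0 [-1,0,-0.013,0.025,0]
6 -17.0 [-1,0,-0.014,0.030,0]
7 -13.0 [-1,0,-0.015,0.035,0]
8 -9.0 [-1,0,-0.016,0.041,0]
```

View pics/k1c.png

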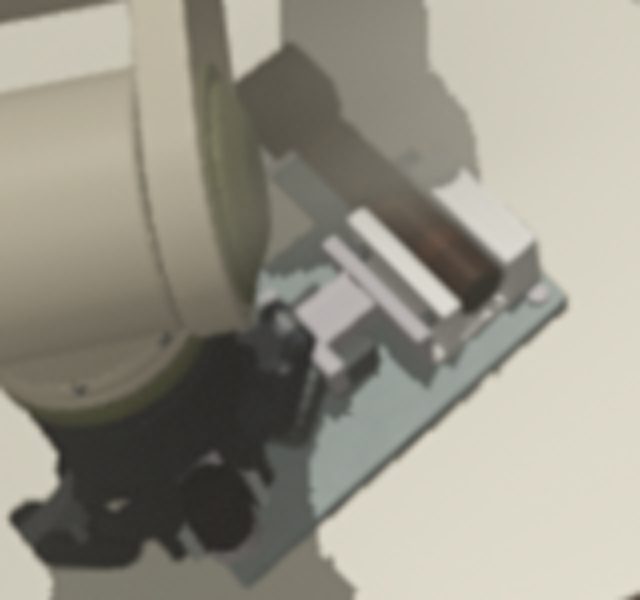

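```bash
cat > fol.py <<'E'
from h import *
import sys
f=sys.argv[1]; _,m=load(f); c=list(map(float,sys.argv[2:]))
c_,s_=np.cos(-.068),np.sin(-.068); R=np.array([[c_,-s_],[s_,c_]]); o=np.array([.567,-.2584])
for i in range(0,len(c),2): print((R.T@(onz(m,c[i],c[i+1],.049)[:2]-o)*1e3).round(1))
E
python3 fol.py scene0 230 366.1; python3 fol.py k1 235.1 361.9
```

```text
[11.2 64.3]
[11.3 76.9]
```

```bash
python3 -m jog '[[-1,0,-0.003,0.004,0],[-1,0,-0.006,0.009,0],[-1,0,-0.006,0.009,0]]'; python3 arc.py .567 -.2585 .0800 4 8
python3 - <<'E'
from h import *
snap('scene','k2')
a=load('k2')[0]; cv2.imwrite('pics/k2c.png',cv2.resize(a[320:410,190:290],None,fx=8,fy=8,interpolation=cv2.INTER_CUBIC)[:,:,::-1][:600])
E
```

```text
time_s: 20.95
position: [0.6335, -0.3023, 0.0995]
tool_rot: [[0.001, -0.998, 0.067], [-0.0, 0.067, 0.998], [-1.0, -0.001, -0.0]]
ft_force: [0.8, -4.8, 2.4]
grip_width: 0.0263
theta -33.3500535228778 rad 0.0796528526891718 ft [ 0.76386056 -4.81179069  2.40711574] tan -3.5994862249762742 radial 3.2833689208736137
1 -29.4 [-1,0,-0.003,0.005,0]
2 -25.4 [-1,0,-0.005,0.010,0]
3 -21.4 [-1,0,-0.007,0.015,0]
4 -17.4 [-1,0,-0.008,0.021,0]
5 -13.4 [-1,0,-0.010,0.026,0]
6 -9.4 [-1,0,-0.010,0.032,0]
7 -5.4 [-1,0,-0.011,0.037,0]
8 -1.4 [-1,0,-0.011,0.043,0]
```

View pics/k2c.png

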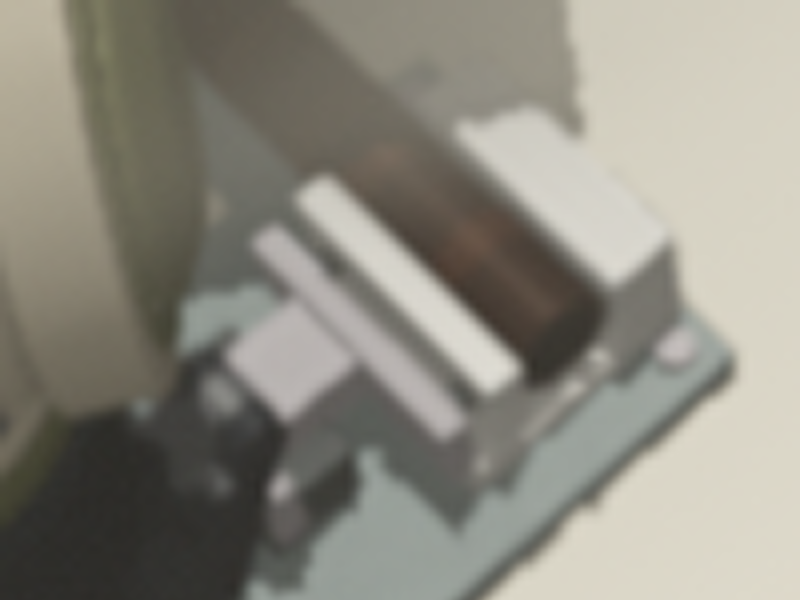

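```bash
python3 fol.py k2 234.8 361.3; python3 -m jog '[[-1,0,-0.003,0.005,0],[-1,0,-0.005,0.01,0],[-1,0,-0.005,0.01,0]]'; python3 arc.py .567 -.2585 .0800 4 8
python3 - <<'E'
from h import *
snap('scene','k3')
a=load('k3')[0]; cv2.imwrite('pics/k3c.png',cv2.resize(a[320:395,190:290],None,fx=8,fy=8,interpolation=cv2.INTER_CUBIC)[:,:,::-1][:600])
E
```

```text
[ 9.9 77.3]
time_s: 21.3
position: [0.6389, -0.2927, 0.0994]
tool_rot: [[0.0, -0.998, 0.067], [0.0, 0.067, 0.998], [-1.0, -0.0, 0.0]]
ft_force: [2.3, -2.4, 4.4]
grip_width: 0.0262
theta -25.416630314160088 rad 0.07961721929631316 ft [ 2.28570472 -2.39873477  4.35140499] tan -1.1855447199200941 radial 3.0940035968732715
1 -21.4 [-1,0,-0.002,0.005,0]
2 -17.4 [-1,0,-0.004,0.011,0]
3 -13.4 [-1,0,-0.005,0.016,0]
4 -9.4 [-1,0,-0.006,0.022,0]
5 -5.4 [-1,0,-0.006,0.027,0]
6 -1.4 [-1,0,-0.006,0.033,0]
7 2.6 [-1,0,-0.005,0.038,0]
8 6.6 [-1,0,-0.005,0.044,0]
```

View pics/k3c.png

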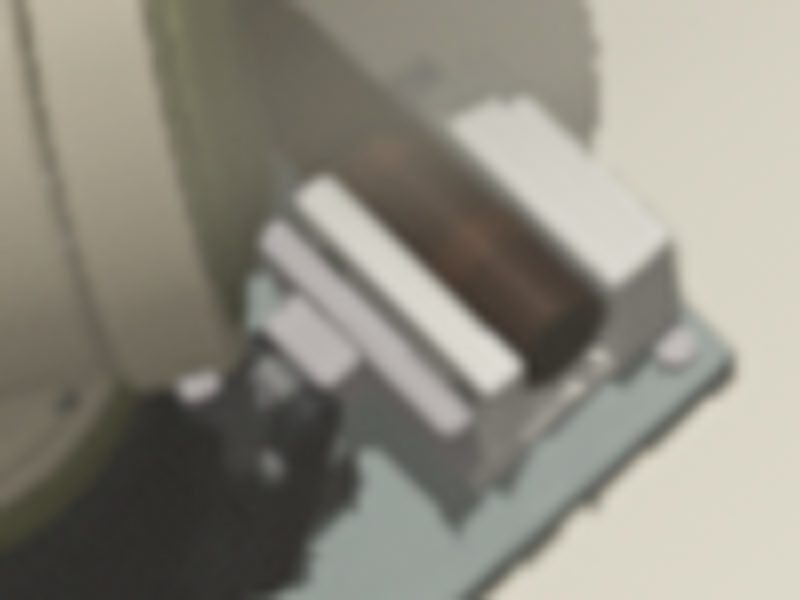

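```bash
python3 fol.py k3 235.75 360.75; python3 -m jog '[[-1,0,-0.002,0.005,0],[-1,0,-0.003,0.008,0],[-1,0,-0.003,0.008,0],[-1,0,-0.003,0.008,0]]'; python3 arc.py .567 -.2585 .0797 3 9
python3 - <<'E'
from h import *
snap('scene','k4')
a=load('k4')[0]; cv2.imwrite('pics/k4c.png',cv2.resize(a[320:395,190:290],None,fx=8,fy=8,interpolation=cv2.INTER_CUBIC)[:,:,::-1][:600])
print(env.observe()['ft_force'])
E
```

```text
[10.3 79.4]
time_s: 21.75
position: [0.6422, -0.2849, 0.0993]
tool_rot: [[0.0, -0.998, 0.068], [0.001, 0.068, 0.998], [-1.0, 0.0, 0.001]]
ft_force: [0.4, -2.5, 4.6]
grip_width: 0.0261
theta -19.37227925283989 rad 0.07968459805770137 ft [ 0.37139812 -2.47662229  4.5706216 ] tan -2.2132094765566506 radial 1.1718781321487075
1 -16.4 [-1,0,-0.001,0.004,0]
2 -13.4 [-1,0,-0.002,0.008,0]
3 -10.4 [-1,0,-0.002,0.012,0]
4 -7.4 [-1,0,-0.003,0.016,0]
5 -4.4 [-1,0,-0.003,0.021,0]
6 -1.4 [-1,0,-0.003,0.025,0]
7 1.6 [-1,0,-0.003,0.029,0]
8 4.6 [-1,0,-0.002,0.033,0]
9 7.6 [-1,0,-0.001,0.037,0]
[ 0.79298734 -1.40545146  3.3821689 ]
```

View pics/k4c.png

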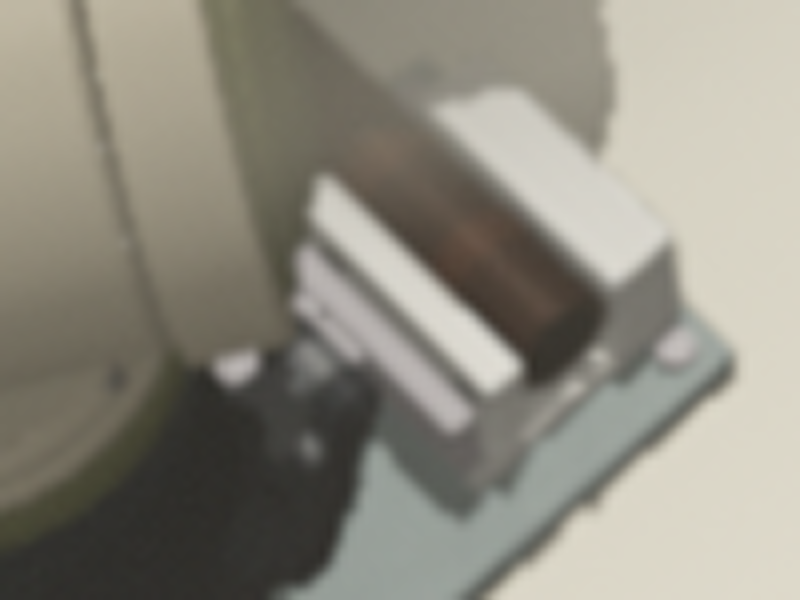

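```bash
cat > meas.py <<'E'
from h import *
import sys
F=[]
for n in ('scene','side','scene','side'):
    snap(n,sys.argv[1]+n); F.append(env.observe()['ft_force'])
p=env.observe()['position']; t=np.arctan2(p[1]+.2585,p[0]-.567); F=np.array(F)
print('theta',np.degrees(t).round(1),'t',env.observe()['time_s'],'tan',(F[:,:2]@[-np.sin(t),np.cos(t)]).round(1),'rad',(F[:,:2]@[np.cos(t),np.sin(t)]).round(1))
a=load(sys.argv[1]+'scene')[0];b=load(sys.argv[1]+'side')[0]
cv2.imwrite('pics/'+sys.argv[1]+'.png',np.hstack([cv2.resize(a[320:395,200:290],None,fx=4.4,fy=5,interpolation=cv2.INTER_CUBIC),cv2.resize(b[290:365,385:475],None,fx=4.4,fy=5,interpolation=cv2.INTER_CUBIC)])[:,:,::-1])
E
python3 -m jog '[[-1,0,-0.001,0.003,0],[-1,0,-0.001,0.006,0],[-1,0,-0.001,0.006,0]]'; python3 meas.py m1
```

```text
time_s: 22.1
position: [0.6439, -0.2788, 0.0994]
tool_rot: [[0.001, -0.998, 0.067], [0.0, 0.067, 0.998], [-1.0, -0.001, 0.0]]
ft_force: [2.3, -1.5, 4.3]
grip_width: 0.026
theta -15.0 t 22.3 tan [-1.  -1.4 -0.5 -0.7] rad [2.6 3.4 1.9 2.7]
```

View pics/m1.png

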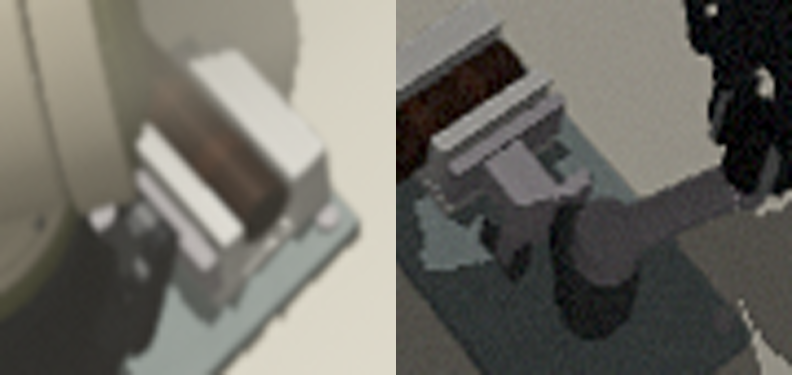

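```bash
python3 - <<'E'
from h import *
def fy(f,x,y):
    _,m=load(f); p=onz(m,385+(x-396)/4.4,290+y/5,.049)
    c_,s_=np.cos(-.068),np.sin(-.068); R=np.array([[c_,-s_],[s_,c_]]); return R.T@(p[:2]-[.567,-.2584])
print(fy('m1side',508,134))
b,m=load('side0'); cv2.imwrite('pics/z.png',cv2.resize(b[290:365,385:475],None,fx=4.4,fy=5,interpolation=cv2.INTER_CUBIC)[:,:,::-1])
E
python3 -m jog '[[-1,0,-0.001,0.003,0],[-1,0,-0.001,0.006,0],[-1,0,-0.001,0.006,0]]'; python3 meas.py m2
python3 arc.py .567 -.2585 .0797 3 9
```

```text
[0.00647392 0.07585654]
time_s: 22.6
position: [0.6452, -0.2727, 0.0994]
tool_rot: [[0.0, -0.998, 0.067], [0.001, 0.067, 0.998], [-1.0, -0.0, 0.001]]
ft_force: [4.0, -0.7, 4.1]
grip_width: 0.0259
theta -10.5 t 22.8 tan [ 0.   1.1  0.9 -0.1] rad [2.8 3.1 3.5 2.6]
theta -10.545498064215682 rad 0.079517536097793 ft [ 2.57191626 -0.56447999  5.39688935] tan -0.08424335605261016 radial 2.6317853184214504
1 -7.5 [-1,0,-0.001,0.004,0]
2 -4.5 [-1,0,-0.001,0.008,0]
3 -1.5 [-1,0,-0.001,0.012,0]
4 1.5 [-1,0,-0.000,0.017,0]
5 4.5 [-1,0,0.000,0.021,0]
6 7.5 [-1,0,0.001,0.025,0]
7 10.5 [-1,0,0.002,0.029,0]
8 13.5 [-1,0,0.003,0.033,0]
9 16.5 [-1,0,0.004,0.037,0]
```

View pics/m2.png

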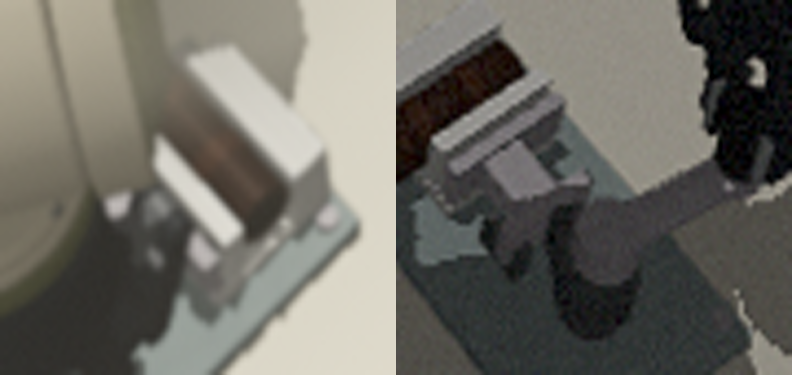

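```bash
python3 -m jog '[[-1,0,-0.001,0.004,0],[-1,0,-0.001,0.008,0],[-1,0,-0.001,0.012,0],[-1,0,-0.001,0.012,0]]'; python3 meas.py m3
python3 arc.py .567 -.2585 .0797 3 9
```

```text
time_s: 23.2
position: [0.6466, -0.2604, 0.0993]
tool_rot: [[-0.001, -0.998, 0.067], [0.001, 0.067, 0.998], [-1.0, 0.001, 0.001]]
ft_force: [0.7, 2.5, 5.7]
grip_width: 0.0257
theta -1.4 t 23.4 tan [2.1 1.6 2.  2. ] rad [0.9 1.4 0.4 2.9]
theta -1.3674312397916468 rad 0.07963186878506551 ft [2.91632902 1.97882331 6.21452638] tan 2.0478547899709705 radial 2.8682760327400345
1 1.6 [-1,0,0.000,0.004,0]
2 4.6 [-1,0,0.001,0.008,0]
3 7.6 [-1,0,0.001,0.012,0]
4 10.6 [-1,0,0.002,0.016,0]
5 13.6 [-1,0,0.004,0.020,0]
6 16.6 [-1,0,0.005,0.024,0]
7 19.6 [-1,0,0.006,0.028,0]
8 22.6 [-1,0,0.008,0.032,0]
9 25.6 [-1,0,0.010,0.036,0]
```

View pics/m3.png

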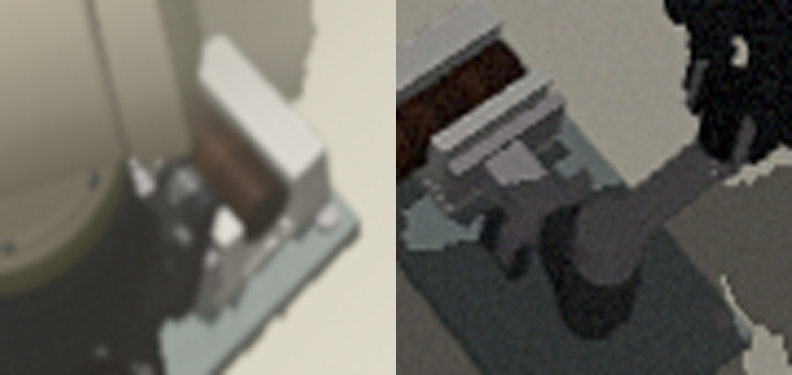

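Past the hump: the crank now pulls forward with +2 N. I carry on to about +10°.

```bash
python3 -m jog '[[-1,0,0,0.004,0],[-1,0,0.001,0.008,0],[-1,0,0.001,0.012,0],[-1,0,0.002,0.015,0],[-1,0,0.002,0.015,0]]'; python3 meas.py m4
python3 arc.py .567 -.2585 .0797 3 5
```

```text
time_s: 23.9
position: [0.6454, -0.2448, 0.0993]
tool_rot: [[-0.002, -0.998, 0.067], [0.002, 0.067, 0.998], [-1.0, 0.002, 0.002]]
ft_force: [-0.1, 3.8, 6.9]
grip_width: 0.026
theta 9.8 t 24.1 tan [4.2 4.4 3.7 4.3] rad [1.2 0.3 0.5 1.2]
theta 9.81099166245206 rad 0.07960794963668413 ft [0.50125742 4.40530478 7.31138071] tan 4.255464663860275 radial 1.2445841375306008
1 12.8 [-1,0,0.001,0.004,0]
2 15.8 [-1,0,0.002,0.008,0]
3 18.8 [-1,0,0.004,0.012,0]
4 21.8 [-1,0,0.006,0.016,0]
5 24.8 [-1,0,0.007,0.019,0]
```

```bash
python3 -m jog '[[-1,0,0.001,0.004,0],[-1,0,0.001,0.004,0],[-1,0,0.001,0.004,0]]'; python3 meas.py m5
python3 -m jog '[[-1,0,0.001,0.004,0],[-1,0,0.001,0.004,0],[-1,0,0.001,0.004,0]]'; python3 meas.py m6
```

```text
time_s: 24.4
position: [0.6446, -0.2408, 0.0993]
tool_rot: [[-0.002, -0.998, 0.067], [0.002, 0.067, 0.998], [-1.0, 0.002, 0.002]]
ft_force: [-0.8, 3.9, 7.1]
grip_width: 0.0261
theta 12.8 t 24.6 tan [3.9 4.1 3.7 5. ] rad [0.3 1.2 0.4 0.1]
time_s: 24.9
position: [0.6437, -0.2368, 0.0992]
tool_rot: [[-0.002, -0.998, 0.067], [0.002, 0.067, 0.998], [-1.0, 0.003, 0.002]]
ft_force: [-2.1, 4.2, 6.5]
grip_width: 0.0259
theta 15.7 t 25.1 tan [3.9 3.9 3.6 4. ] rad [ 0.2 -0.7 -0.6 -0.1]
```

View pics/m6.png

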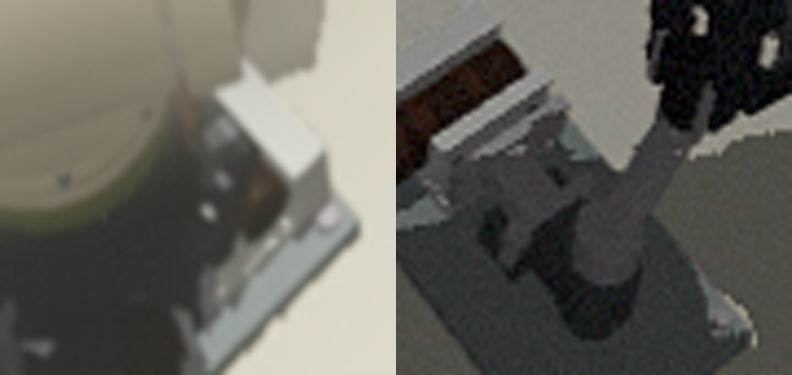

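```bash
python3 -m jog '[[-1,0,0.0015,0.004,0],[-1,0,0.0015,0.004,0],[-1,0,0.0015,0.004,0]]'; python3 meas.py m7
python3 -m jog '[[-1,0,0.0015,0.004,0],[-1,0,0.0015,0.004,0],[-1,0,0.0015,0.004,0]]'; python3 meas.py m8
```

```text
time_s: 25.4
position: [0.6429, -0.2344, 0.0993]
tool_rot: [[-0.001, -0.998, 0.068], [-0.0, 0.068, 0.998], [-1.0, 0.001, -0.0]]
ft_force: [0.8, -2.6, 4.5]
grip_width: 0.0263
theta 17.5 t 25.6 tan [-3.  -2.  -3.2 -2.6] rad [-1.3 -1.1 -1.  -1. ]
time_s: 25.9
position: [0.6415, -0.2302, 0.0993]
tool_rot: [[-0.001, -0.998, 0.068], [-0.0, 0.068, 0.998], [-1.0, 0.001, -0.0]]
ft_force: [-1.1, -2.2, 6.3]
grip_width: 0.0261
theta 20.7 t 26.1 tan [-2.1 -2.6 -2.6 -2.6] rad [-1.9 -2.3 -1.9 -2. ]
```

```bash
python3 -m jog '[[-1,0,-0.001,-0.003,0],[-1,0,-0.001,-0.003,0]]'; python3 meas.py m9
python3 -m jog '[[-0.4,0,0,0,0],[0,0,0,0,0],[0.3,0,0,0,0],[0.4,0,0,0,0],[0.4,0,0,0,0],[0.4,0,0,0,0],[0.4,-0.02,0,0,0],[0.4,-0.05,0,0,0],[0.4,-0.08,0,0,0],[0.4,-0.11,0,0,0],[0.4,-0.13,0.03,0,0],[0.4,-0.15,0.06,0,0],[0.4,-0.15,0.1,0,0],[0.4,-0.15,0.13,0,0],[0.4,-0.15,0.14,0,0],[0.4,-0.15,0.14,0,0],[0.4,-0.15,0.14,0,0]]'
python3 - <<'E'
from h import *
snap('wrist','w9');snap('scene','sc9');snap('side','si9')
a=load('sc9')[0];b=load('si9')[0]
cv2.imwrite('pics/x9.png',np.hstack([cv2.resize(a[295:435,140:280],(400,400),interpolation=cv2.INTER_CUBIC),cv2.resize(b[265:395,335:475],(400,372),interpolation=cv2.INTER_CUBIC) if 0 else cv2.resize(b[260:400,335:475],(400,400),interpolation=cv2.INTER_CUBIC)])[:,:,::-1])
E
```

```text
time_s: 26.3
position: [0.6426, -0.2336, 0.0993]
tool_rot: [[-0.0, -0.998, 0.068], [-0.0, 0.068, 0.998], [-1.0, 0.0, -0.0]]
ft_force: [0.4, -4.4, 4.4]
grip_width: 0.0263
theta 18.3 t 26.5 tan [-4.7 -4.2 -4.4 -4.7] rad [-0.8 -1.  -1.4 -1.8]
time_s: 28.2
position: [0.5039, -0.2239, 0.2493]
tool_rot: [[0.001, -0.998, 0.068], [-0.0, 0.068, 0.998], [-1.0, -0.001, -0.0]]
ft_force: [-0.8, -0.2, 0.4]
grip_width: 0.0599
```

View pics/w9.png

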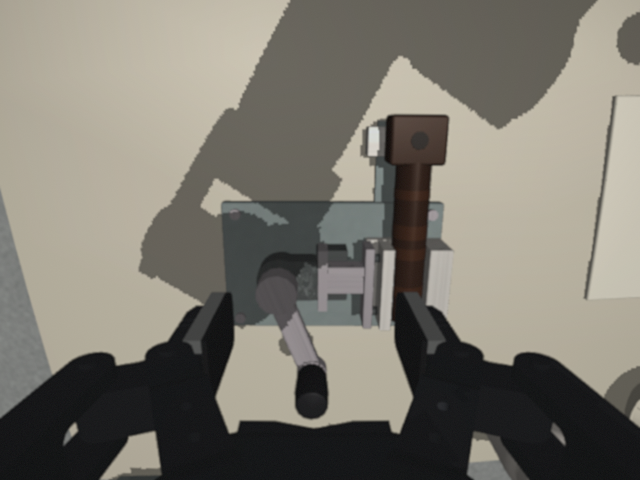

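View pics/x9.png

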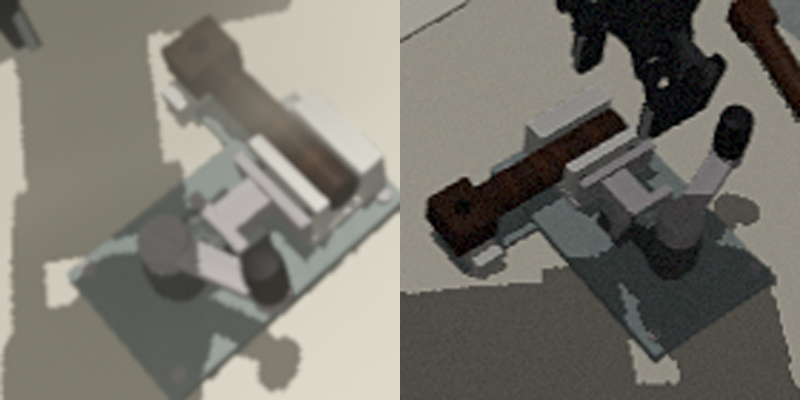

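```bash
python3 fol.py sc9 235.9 361.85
python3 - <<'E'
from h import *
_,ms=load('sc9');_,mi=load('si9');_,mw=load('w9')
for m,u,v in [(ms,233.5,386.7),(mi,452.3,300.3),(mw,312,403)]:
    p=onz(m,u,v,.118); print(p,np.degrees(np.arctan2(p[1]+.2585,p[0]-.567)))
a=load('sc9')[0]; cv2.imwrite('pics/sc9c.png',cv2.resize(a[320:395,190:290],None,fx=8,fy=8,interpolation=cv2.INTER_CUBIC)[:,:,::-1])
b=load('si9')[0]; cv2.imwrite('pics/si9c.png',cv2.resize(b[270:360,375:475],None,fx=6.6,fy=6.6,interpolation=cv2.INTER_CUBIC)[:,:,::-1])
E
```

```text
[12.3 78.1]
[ 0.64933371 -0.23344948  0.118     ] 16.922697677557593
[ 0.64113676 -0.23666208  0.118     ] 16.413005569569737
[ 0.63815245 -0.234379    0.118     ] 18.72689040914153
```

View pics/sc9c.png

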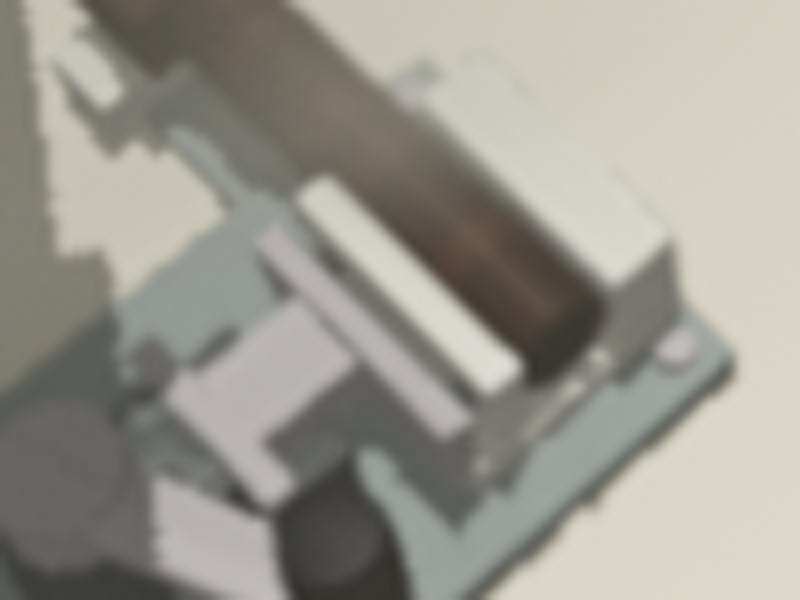

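```bash
python3 -m jog '[[0.4,-0.02,0.02,0,0],[0.4,-0.03,0.02,0,0],[0.4,-0.03,0.02,0,0],[0.4,-0.03,0.02,0,0],[0.4,-0.03,0.02,0,0],[0.4,-0.03,0.02,0,0],[0.4,-0.03,0.02,0,0],[0.4,-0.03,0.02,0,0],[0.4,-0.03,0.02,0,0],[0.4,-0.03,0.02,0,0],[0.4,-0.03,0.02,0,0],[0.4,-0.03,0.02,0,0]]'
python3 - <<'E'
from h import *
snap('scene','end'); a=load('sc9')[0].astype(int);b=load('end')[0].astype(int)
print('fixture diff',np.abs(a-b)[320:430,190:280].mean(), np.abs(a-b)[360:400,215:250].max())
cv2.imwrite('pics/endc.png',cv2.resize(load('end')[0][320:395,190:290],None,fx=8,fy=8)[:,:,::-1])
E
```

```text
time_s: 29.55
position: [0.4831, -0.2223, 0.2793]
tool_rot: [[0.0, -0.998, 0.068], [0.0, 0.068, 0.998], [-1.0, -0.0, 0.0]]
ft_force: [1.0, -0.7, 0.3]
grip_width: 0.0599
fixture diff 4.5384511784511785 4
```

View pics/end.png

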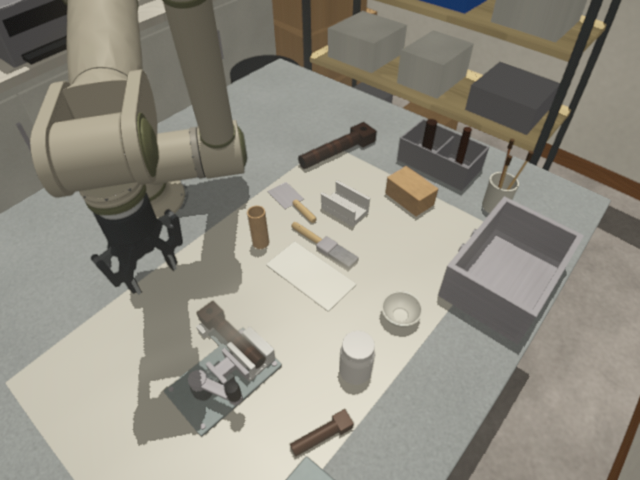

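The final view shows the tube clamped in the fixture (lug at (211,315) on the rest, knob still at (232,388)). The bystanders are at the same pixels as at the start, and the gripper is clear of everything.

```bash
python3 -c "
from rig import env; print(env.close_job())"
```

```text
the job is handed in; nothing more can be done
None
```

The tube is clamped in the cam fixture with the crank in its dwell, and I handed the job in at about 29.6 s of the 64 s.

**What I did:**
- **Pad:** I lifted the tube from the white tray, laid it on the foam pad and let go. The pad contact showed as a force rise to 9 N.
- **Fixture:** I took it again near the lug and laid it between the open jaws with the lug on the rest. Contact came at the expected height, and I let go.
- **Crank:** I turned it counter-clockwise by about 131° in all, past the hump into the dwell, then released it.

**Last checks:**
- **Follower:** in the scene camera it reads y ≈ 78 mm, which is the dwell value, against 64 mm when open.
- **Crank:** it stayed at 16–19° in three views, and the picture of the knob did not change over the next 1.2 s.
- **Plain end:** the placed tube read 49 mm along the fixture's x from its end and about 39 mm from its lug hole, both within 28–60 mm. I did not measure it again after clamping.
- **Rest of the bench:** by eye, the bystanders show at the same pixels as at the start, and the gripper is clear of everything.

**What disagreed:**
- One side-camera reading of the follower near the hump came out about 4 mm lower than the scene camera's reading just before it.
- The force on the crank changed sign abruptly at about 17°, instead of fading smoothly to zero. I put that down to friction.

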